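# Set out the telegraph table before the museum opens

## Task

Get the telegraph table ready for visitors. The freshly polished brass caption plates lie face down on the blue mat: take the lifter from its tray, turn every plate over so that it lies flat and face up on the mat, without ever touching the brass with the gripper, and lay the lifter flat back in its tray. Also take the photo panel out of the rack and lean it on the easel, picture to the front and centred, and leave everything else on the table where it is.

Things in the scene. Friction and masses are not known exactly. Their poses are not given: they have to be found in the camera images.
- mat: Thin blue felt mat, fixed flat on the table, 300 (its x) by 520 (its y) by 3 mm; origin at the centre of its underside, axes about as the world's.
- plate1: Brass caption plate, 70 (x) by 60 (y) by 4 mm, 0.14 kg. Origin: centre of the 4 mm slab. Its z points out of the plain back, its engraved face looks along -z. On the face four round screw heads, 9 mm across, stand 5 mm proud at x = +-28, y = +-23 mm. Starts face down on the mat (z up) on these heads; face up its z is down. Three or four plates are present, the others None.
- plate2: Brass caption plate, the same as plate1 (or absent: None). Face down there is a 5 mm gap all round between slab and mat, for it stands on its four screw heads: the lifter's blade goes in under any edge, between the two heads there (47 mm free under a 70 mm edge, 37 mm under a 60 mm edge).
- plate3: Brass caption plate, the same as plate1 (or absent: None). Face down there is a 5 mm gap all round between slab and mat, for it stands on its four screw heads: the lifter's blade goes in under any edge, between the two heads there (47 mm free under a 70 mm edge, 37 mm under a 60 mm edge).
- plate4: Brass caption plate, the same as plate1 (or absent: None). Face down there is a 5 mm gap all round between slab and mat, for it stands on its four screw heads: the lifter's blade goes in under any edge, between the two heads there (47 mm free under a 70 mm edge, 37 mm under a 60 mm edge).
- lifter: Lifter, 80 g: a flat steel blade 85 long, 24 wide, 2 mm thick, and a black handle rising backward from the blade's rear end at 50 degrees. Origin under the middle of the blade's rear end; x along the blade to its front edge, z up. Handle: bar 14 wide (y), 20 thick, 76 mm long, top end at x = -65, z = 85 mm. Rests stably on its blade; starts so in the tray.
- lifter_grip (a point): Middle of the lifter's handle, in the lifter's frame at x = -39, y = 0, z = 49 mm: grip here across the 14 mm width, tool pointing down.
- lifter_tip (a point): Middle of the blade's front edge, at its underside: in the lifter's frame x = 85, y = 0, z = 0 mm.
- tray: Shallow grey tool tray, fixed, outside 150 (its x) by 75 (its y) by 14 mm high, walls and floor 4 mm. Origin at the centre of its underside. The lifter lies in it along its x, the handle standing out above it.
- rack: Small wooden rack, fixed, 86 (x, from -55 to 31) by 196 (y) by 62 mm high. It holds the panel upright in a slot along its y, with a 12 mm wide groove at each end; the slot's bottom is 12 mm above the table, the grooves reach up to 56 mm, so lift the panel straight up by 55 mm to free it. Origin on the table under this slot. An empty second slot is 24 mm behind (-x).
- panel: Photo panel, plywood, 8 thick (its x), 150 wide (its y), 130 mm high (its z), 0.12 kg. Origin: middle of its lower edge; x points out of the picture side (a pale-bordered photograph), z to its upper edge. It starts upright in the rack's slot, picture away from the robot. Grip it across its thickness at the middle of the upper edge.
- panel_top (a point): Middle of the panel's upper edge (panel frame 0, 0, 130 mm).
- easel: Small wooden table easel, fixed. Origin on the table; x points to its front (away from the robot), y along its 120 mm ledge. Ledge top 15 mm up, from x = 0 to 18 mm; before it a 6 mm lip, 10 mm higher. The back rest (legs at y = +-45 mm, crossbar) rises from x = 0, leaning back (-x) 18 degrees from vertical, 70 mm long, top 82 mm up. The panel stands on the ledge and leans on the rest.
- easel_foot (a point): Point of the easel at its x = 0, y = 0, z = 15 mm: where ledge and back rest meet. Behind it two struts reach back to x = -70 mm.
- key: Bystander: telegraph key on a wooden base 50 (x) by 90 (y) mm, 52 mm high, loose beyond the far edge of the mat. Origin at the centre of its underside.
- tin: Bystander: flat round metal tin of polish, 48 mm across, 18 mm high, loose on the robot's side of the mat. Origin at the centre of its underside.
- mug: Bystander: white mug, 76 mm across and a handle, 90 mm high, loose.
- polish: Bystander: white bottle, 56 mm across, 150 mm high, loose.
- reel: Bystander: paper-tape reel lying flat, 70 mm across, 16 mm high, loose.
- brush: Bystander: flat paint brush lying on the table, 200 long, 42 wide, 20 mm high, loose.
- screwbox: Bystander: open wooden box with two compartments, 120 (x) by 85 (y) by 35 mm, fixed. Origin at the centre of its underside.
Not all that is in view belongs to the job. There is more than one size of the lifter; the one meant has the size given above.

How it is judged:
By the outcome, as a careful person would: the job done as asked, in the order asked, and still so for the second after the job is handed in, with the robot touching nothing.
Of plate1, plate2, plate3, plate4 only 3 to 4 are there at a start; the rules pass over those that are not, and their reading is None.
At some moment in a run one of plate1, plate2, plate3, plate4 may be knocked a few centimetres aside while the robot is not near it.
It also fails if it takes over 210 s, if anything falls off the work surface, if the arm or the gripper's body presses on something with over 40 N, if the wrist force passes 120 N, or if a joint passes its speed limit or range.

## Robot

A 6-joint arm with a two-finger parallel gripper is mounted at the origin on the work surface. World frame = base frame: x ahead of the robot, y to its left, z up, the work surface at z = 0. Lengths are in m, angles in rad, forces in N, time in s.
With the tool pointing down it reaches from about 0.3 to 0.875 m from the base axis. Payload 6.4 kg.
Tool frame: the origin (TCP) lies between the finger pads, 19 mm behind the fingertips; this is the grasp point; z points along the fingers, y is the line along which they close (so a half turn about z gives the same grasp; the last joint's range is limited). The gripper opens to 85 mm and grips with 20 to 120 N. Pads are 22 mm wide; open, the fingers measure 114 mm over their backs; the gripper's body (76 mm by 85 mm) begins 54 mm behind the grasp point. The pads swing forward as they close: fully open they stand 13 mm farther back than shut.
Start: joints at [0.927, 0.181, 1.607, -0, 1.354, -0.206], TCP at [0.244, 0.521, 0.25] pointing down, gripper open.
Joint ranges: [-2.99, 2.99], [-0.89, 2.07], [0.3, 2.58], [-1.14, 4.28], [0, 2.63], [-3.12, 3.12]. Speed limits (rad/s): [2.57, 2.57, 3.01, 3.14, 3.14, 3.14].

## Interface

Orientations are given as a unit quaternion [x, y, z, w].
In Python, from station import ctrl gives the robot as it stands. The module is installed in compiled form; this text tells all that it offers.
- The arm moves only by the shell command python3 -m creep 'ROWS' [FORCE]. ROWS is JSON, a list that holds one entry, the list of rows, each a list of 5 numbers: the opening, from -1 (shut) to 1 (fully open), then the shift along the tool's x, y, z each as a share of 250 mm, from -1 to 1, then the turn about the tool's z as a share of 45 degrees, from -1 to 1. In form: [[[grip, dx, dy, dz, yaw], ...]]. A call has exactly 10 rows; each row is the pose to reach, as a shift and turn from the pose commanded when the call began, along the tool's axes at that moment; what a row does not reach only later rows make up. A row lasts 1/10 s, in which the tool goes at most 50 mm and 8.59 degrees, less where a joint would pass 70% of its speed; a pose out of reach is approached as far as the arm can. A call with a number of a shift or a turn outside -1 to 1 is refused whole. A call with a gripper value outside its range is refused whole. The fingers move at their own pace and stop on an object; FORCE is the grip in N (left out, the last holds). Time passes only in rows, so rows that repeat a pose let the fingers close, or fill a call up. It gives the time, the measured TCP pose, the force, the opening and the grip force at its end, in the units of the state.
- ctrl.observe(): the state, without advancing time (a new reading comes with each control period).
- ctrl.camera(name): name is "scene" or "top" or "wrist"; returns the picture (384x512x3 uint8, red, green, blue); there is no depth.
- ctrl.calibration(name): a dict with "camera_matrix" (3x3 intrinsics, pixels), "origin" and "attitude" of the camera in the world; the wrist camera has in their place "T_tool_cam" (4x4, takes a point from camera to tool coordinates, whose origin is the TCP and whose axes are the flange's). Camera axes: x right, y up, looking along -z (the intrinsics and any distortion apply to the point x, -y, -z); pixel columns grow to the right and rows downward; lengths in m; the calibration is good to about 2 mm. The wrist camera is an equidistant fisheye: a pixel r from the principal point sees the ray r / f radians off the axis. A picture is of the moment at which its call begins: read the wrist's pose just before it. calibration takes no time and is no camera call.
- ctrl.sign_off(): hands the job in; it is judged then, once.
Trained networks look in the newest picture that a camera, given by its name, has taken for a name from the list of things; names that differ only in an ending like _2 or _b are one class to them, and where a whole thing is asked for, a point or a joint stands for the part that bears it (a point fixed in the world has none). Each returns a list of dicts, best first, with "p" (0 to 1); they miss things now and then, are a little off and sometimes report something else, mostly with a low value. They report only what shows in the picture. A call takes as long as a camera call. They do not tell look-alikes from the thing itself.
- ctrl.search_frame(name, camera): "location" ([x, y, z] in m, in world coordinates, good to about 4 mm: the middle of the surface that is visible of it).
The state is a dict: "clock": time; "q": joint angles; "dq": joint speeds; "joint_efforts": joint torques, N m; "eef_pos": TCP position; "eef_rot": TCP orientation; "force": force on the tool from outside, world axes, zero at the start; "torque": the same for the moment, N m; "grip_width": finger opening in m; "grasp_force": force on a finger pad.
Only numpy, scipy, OpenCV 4.12 (cv2) and the standard library are available. Lean on these libraries where they do the work, as an engineer would, in place of code of your own. Each camera call takes 0.05 s, during which the arm holds its last target. There are 200 camera calls.

## Working session

There is one attempt and no reset: what is moved stays moved. The work goes in short steps, Python scripts to look and compute and a shell command to move; the robot and the scene stay as the last step left them, time stands still between calls to the robot, and variables do not carry over. Pictures are saved under pics/ and viewed, at most 14 in all, crops included, and the job is handed in when it is done.

```bash
mkdir -p pics; cat > h.py <<'E'
import numpy as np, cv2
from scipy.spatial.transform import Rotation as R
from station import ctrl
def snap(cam,fn=None):
    im=ctrl.camera(cam)
    if fn: cv2.imwrite('pics/'+fn,im[:,:,::-1])
    return im
def Rm(a):
    a=np.array(a,float)
    return a if a.shape==(3,3) else R.from_quat(a).as_matrix()
def ray(cam,u,v,z):
    c=ctrl.calibration(cam);K=np.array(c['camera_matrix'])
    d=Rm(c['attitude'])@np.array([(u-K[0,2])/K[0,0],-(v-K[1,2])/K[1,1],-1])
    o=np.array(c['origin']);return o+d*(z-o[2])/d[2]
def wray(u,v,z,s):
    c=ctrl.calibration('wrist');K=np.array(c['camera_matrix']);T=np.array(c['T_tool_cam'])
    x,y=u-K[0,2],v-K[1,2];r=np.hypot(x,y);th=r/K[0,0]
    d=np.array([np.sin(th)*x/r,-np.sin(th)*y/r,-np.cos(th)])
    Rw=R.from_quat(s['eef_rot']).as_matrix();d=Rw@T[:3,:3]@d
    o=Rw@T[:3,3]+np.array(s['eef_pos']);return o+d*(z-o[2])/d[2]
E
python3 - <<'E'
from h import *
np.set_printoptions(precision=4,suppress=True)
for c in('scene','top','wrist'):
    print(c,ctrl.calibration(c)); snap(c,c+'0.png')
s=ctrl.observe();print(s)
for n in ['mat','plate1','lifter','lifter_grip','lifter_tip','tray','rack','panel_top','easel','easel_foot','tin','key']:
    for cam in ('top','scene'):
        print(n,cam,[(np.round(d['location'],3).tolist(),round(d['p'],2)) for d in ctrl.search_frame(n,cam)])
E
```

```text
scene {'camera_matrix': array([[483.305 ,   0.    , 247.0692],
       [  0.    , 483.305 , 195.2122],
       [  0.    ,   0.    ,   1.    ]]), 'origin': array([1.3316, 0.4113, 1.4306]), 'attitude': array([0.1579, 0.261 , 0.8197, 0.4847])}
top {'camera_matrix': array([[420.1407,   0.    , 253.4115],
       [  0.    , 420.1407, 192.5078],
       [  0.    ,   0.    ,   1.    ]]), 'origin': array([ 0.4278, -0.0351,  1.3377]), 'attitude': array([-0.0366,  0.0205,  0.7143, -0.6986])}
wrist {'camera_matrix': array([[297.3186,   0.    , 253.8638],
       [  0.    , 297.3186, 196.59  ],
       [  0.    ,   0.    ,   1.    ]]), 'T_tool_cam': array([[-0.0007,  0.9463,  0.3234,  0.083 ],
       [ 1.    ,  0.0004,  0.001 ,  0.0007],
       [ 0.0008,  0.3234, -0.9463, -0.1241],
       [ 0.    ,  0.    ,  0.    ,  1.    ]])}
{'clock': 0.15, 'q': array([ 0.9267,  0.1814,  1.6077, -0.    ,  1.3538, -0.2063]), 'dq': array([-0.0003, -0.    , -0.0034,  0.0011, -0.0001,  0.0003]), 'joint_efforts': array([  0.0006, -44.5264, -35.1694,  -0.0004,   0.0059,   0.    ]), 'eef_pos': array([0.2435, 0.5205, 0.249
[... 1416 characters left out ...]
0.612, -0.326, 0.01], 0.54), ([0.493, 0.092, 0.014], 0.53)]
rack scene [([0.441, 0.383, 0.012], 0.85)]
panel_top top [([0.421, 0.371, 0.139], 0.72), ([0.749, -0.213, 0.096], 0.35)]
panel_top scene [([0.425, 0.39, 0.092], 0.79)]
easel top [([0.42, -0.395, 0.024], 0.97), ([0.626, 0.345, 0.008], 0.46)]
easel scene [([0.417, -0.397, 0.02], 0.76), ([0.613, -0.106, 0.014], 0.35)]
easel_foot top [([0.417, -0.401, 0.025], 0.73), ([0.35, 0.194, 0.02], 0.36)]
easel_foot scene [([0.416, -0.391, 0.021], 0.74), ([0.77, 0.204, 0.046], 0.72)]
tin top [([0.379, -0.003, 0.02], 0.76), ([0.346, 0.194, 0.018], 0.57)]
tin scene []
key top [([0.765, -0.03, 0.018], 0.67)]
key scene [([0.772, -0.019, 0.015], 0.56)]
```

View pics/top0.png

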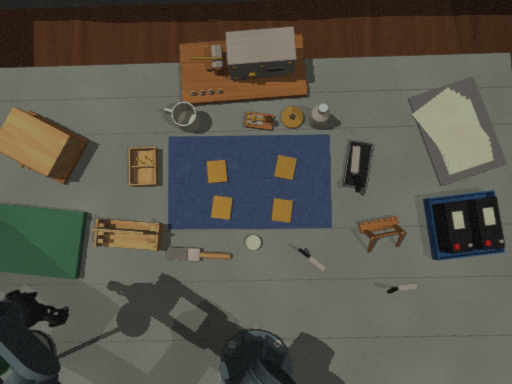

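View pics/scene0.png

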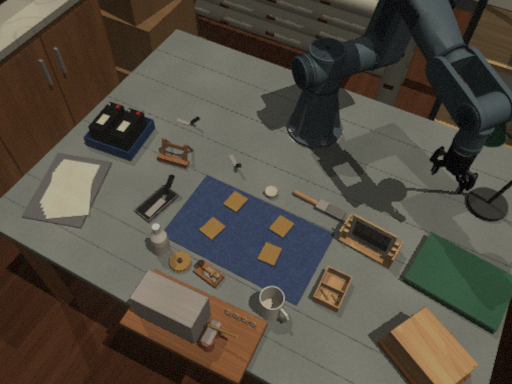

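```bash
python3 - <<'E'
from h import *
np.set_printoptions(precision=4,suppress=True)
im=cv2.imread('pics/top0.png')
a=cv2.resize(im[130:300,280:430],None,fx=2.6,fy=2.6,interpolation=cv2.INTER_CUBIC)
b=cv2.resize(im[205:260,85:170],None,fx=4.7,fy=4.7,interpolation=cv2.INTER_CUBIC)
h=max(a.shape[0],b.shape[0]);c=np.zeros((h,a.shape[1]+b.shape[1],3),np.uint8)
c[:a.shape[0],:a.shape[1]]=a;c[:b.shape[0],a.shape[1]:]=b;cv2.imwrite('pics/crop1.png',c);print(c.shape)
hsv=cv2.cvtColor(im,cv2.COLOR_BGR2HSV)
roi=np.zeros(im.shape[:2],np.uint8);roi[137:228,170:330]=255
m=cv2.inRange(hsv,(10,90,90),(35,255,255))&roi
for k in cv2.findContours(m,cv2.RETR_EXTERNAL,cv2.CHAIN_APPROX_NONE)[0]:
    if cv2.contourArea(k)>80:
        w=np.array([ray('top',*p[0],.012)[:2] for p in k],np.float32)
        print(cv2.minAreaRect((w*1000)))
for p in [(168,137),(330,135),(168,228),(331,228),(308,257),(402,288)]: print(p,ray('top',*p,.003))
E
```

```text
(442, 790, 3)
((478.3873291015625, -94.2092514038086), (60.18085479736328, 69.63751983642578), 81.54288482666016)
((491.72381591796875, 96.55183410644531), (60.20249557495117, 69.42972564697266), 81.66459655761719)
((607.114501953125, 110.26497650146484), (70.034423828125, 60.667320251464844), 4.2472991943359375)
((614.6360473632812, -108.097900390625), (59.76014709472656, 69.143310546875), 77.22633361816406)
(168, 137) [0.723  0.2669 0.003 ]
(330, 135) [ 0.7158 -0.2556  0.003 ]
(168, 228) [0.4293 0.2683 0.003 ]
(331, 228) [ 0.4184 -0.2481  0.003 ]
(308, 257) [ 0.3293 -0.1729  0.003 ]
(402, 288) [ 0.2283 -0.4609  0.003 ]
```

View pics/crop1.png

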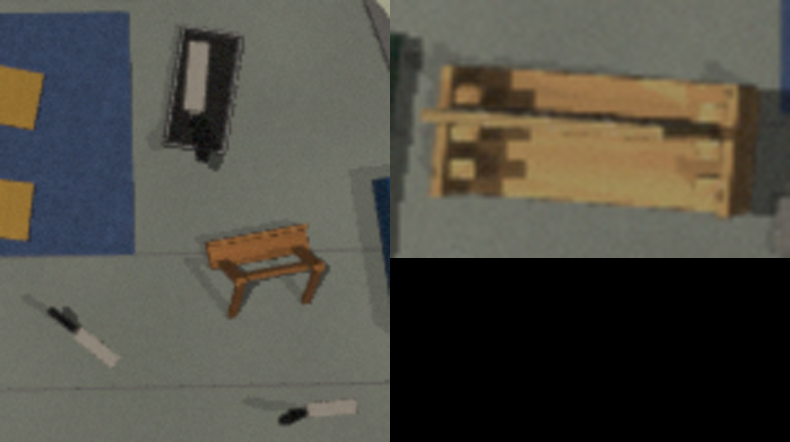

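```bash
cat >> h.py <<'E'
def phi(s):
    x=R.from_quat(s['eef_rot']).as_matrix()[:,0];return np.degrees(np.arctan2(x[1],x[0]))
def plan(steps,s=None):
    """steps: list of (x,y,z,phi or None) absolute targets, one call each; prints end-row shares per call"""
    if s is None or isinstance(s,dict):
        s=s or ctrl.observe();p=np.array(s['eef_pos']);f=phi(s)
    else: p=np.array(s[:3]);f=s[3]
    for t in steps:
        q=np.array(t[:3],float);g=f if t[3] is None else t[3];a=np.radians(f);d=q-p
        e=(g-f+180)%360-180
        print('dx %.4f dy %.4f dz %.4f yaw %.4f'%((np.cos(a)*d[0]+np.sin(a)*d[1])/.25,(np.sin(a)*d[0]-np.cos(a)*d[1])/.25,-d[2]/.25,-e/45),' -> ',np.round(q,3),round(g,1))
        p,f=q,g
E
python3 - <<'E'
from h import *
a=ray('top',355.8,146.2,.006);b=ray('top',354.2,173.1,.006);c=ray('top',360,190,.085)
print(a,b,c);d=a-b;print(np.degrees(np.arctan2(d[1],d[0])),np.hypot(*d[:2])); e=a-c;print(np.degrees(np.arctan2(e[1],e[0])),np.hypot(*e[:2]))
plan([(.30,.33,.25,110),(.38,.10,.25,65),(.48,-.12,.25,20),(.55,-.33,.22,-7)])
E
```

```text
[ 0.67672922 -0.33576888  0.006     ] [ 0.59047695 -0.32719756  0.006     ] [ 0.5298026  -0.32498288  0.085     ]
-5.675132551639426 0.0866771141855121
-4.1985976650677905 0.14732199183512323
dx -0.5272 dy -0.5958 dz -0.0001 yaw 0.9981  ->  [0.3  0.33 0.25] 110
dx -0.9740 dy -0.0140 dz -0.0000 yaw 1.0000  ->  [0.38 0.1  0.25] 65
dx -0.6285 dy 0.7344 dz -0.0000 yaw 1.0000  ->  [ 0.48 -0.12  0.25] 20
dx -0.0242 dy 0.8851 dz 0.1200 yaw 0.6000  ->  [ 0.55 -0.33  0.22] -7
```

```bash
python3 -m creep '[[[1,-0.08,-0.09,0,0.15],[1,-0.2,-0.2,0,0.3],[1,-0.3,-0.35,0,0.5],[1,-0.4,-0.45,0,0.65],[1,-0.47,-0.53,0,0.8],[1,-0.53,-0.6,0,0.95],[1,-0.53,-0.6,0,1],[1,-0.53,-0.6,0,1],[1,-0.53,-0.6,0,1],[1,-0.53,-0.6,0,1]]]' 
python3 -m creep '[[[1,-0.15,0,0,0.15],[1,-0.3,0,0,0.3],[1,-0.45,0,0,0.5],[1,-0.6,0,0,0.65],[1,-0.75,0,0,0.8],[1,-0.9,-0.01,0,0.95],[1,-0.97,-0.01,0,1],[1,-0.97,-0.01,0,1],[1,-0.97,-0.01,0,1],[1,-0.97,-0.01,0,1]]]'
python3 -m creep '[[[1,-0.1,0.12,0,0.15],[1,-0.2,0.24,0,0.3],[1,-0.3,0.36,0,0.5],[1,-0.4,0.48,0,0.65],[1,-0.5,0.6,0,0.8],[1,-0.6,0.7,0,0.95],[1,-0.63,0.73,0,1],[1,-0.63,0.73,0,1],[1,-0.63,0.73,0,1],[1,-0.63,0.73,0,1]]]'
python3 -m creep '[[[1,0,0.15,0,0.1],[1,0,0.3,0,0.2],[1,0,0.45,0.05,0.3],[1,0,0.6,0.08,0.4],[1,-0.02,0.75,0.1,0.5],[1,-0.02,0.88,0.12,0.6],[1,-0.02,0.88,0.12,0.6],[1,-0.02,0.88,0.12,0.6],[1,-0.02,0.88,0.12,0.6],[1,-0.02,0.88,0.12,0.6]]]'
python3 - <<'E'
from h import *
s=ctrl.observe();print(s['eef_pos'],phi(s),s['q']);im=snap('wrist','w1.png')
for n in ['lifter_grip','lifter_tip','lifter','tray']:print(n,[(np.round(d['location'],4).tolist(),round(d['p'],2)) for d in ctrl.search_frame(n,'wrist')])
E
```

```text
clock: 2.35
eef_pos: [0.3, 0.3291, 0.25]
eef_rot: [0.574, 0.819, -0.0, -0.0]
force: [-0.4, 1.5, -1.0]
grip_width: 0.0855
grasp_force: 0.0
clock: 3.35
eef_pos: [0.3801, 0.1008, 0.2499]
eef_rot: [0.843, 0.538, -0.0, -0.0]
force: [0.4, 1.5, -0.3]
grip_width: 0.0855
grasp_force: 0.0
clock: 4.35
eef_pos: [0.4786, -0.1184, 0.2499]
eef_rot: [0.985, 0.175, -0.0, -0.0]
force: [0.2, 0.2, 0.7]
grip_width: 0.0855
grasp_force: 0.0
clock: 5.35
eef_pos: [0.5494, -0.3271, 0.2206]
eef_rot: [0.998, -0.061, 0.0, 0.0]
force: [-0.8, 0.1, 0.3]
grip_width: 0.0854
grasp_force: 0.0
[ 0.54939348 -0.32710939  0.22061242] -6.951127508799383 [-7.22400413e-01  3.46111289e-01  1.46354758e+00  1.63875936e-04
  1.33150752e+00  9.69677193e-01]
lifter_grip [([0.6057, -0.3267, 0.0047], 0.9), ([0.3141, -0.1951, 0.0015], 0.57)]
lifter_tip [([0.6038, -0.3251, 0.0056], 0.77), ([0.3166, -0.1923, 0.0029], 0.75), ([0.6203, -0.3467, 0.0054], 0.7)]
lifter [([0.6076, -0.3263, 0.0059], 0.71), ([0.3167, -0.194, -0.002], 0.59), ([0.3504, 0.1627, 0.02], 0.24)]
tray [([0.6207, -0.3483, 0.0052], 0.57)]
```

View pics/w1.png

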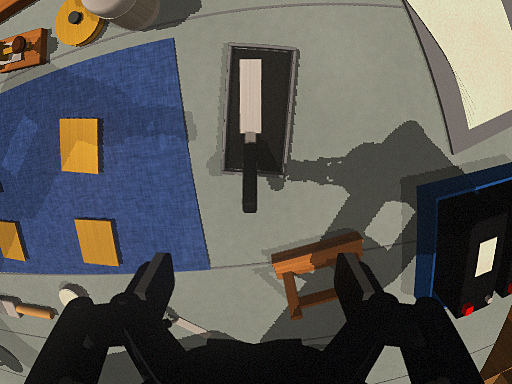

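```bash
python3 - <<'E'
from h import *
s=ctrl.observe()
t=wray(250.5,59,.006,s);r=wray(250,133,.006,s);e=wray(250,211,.080,s)
print(t,r,e);d=t-r;f=np.degrees(np.arctan2(d[1],d[0]));print(f,np.hypot(*d[:2]));d=t-e;print(np.degrees(np.arctan2(d[1],d[0])),np.hypot(*d[:2]))
d=(t-e)/np.hypot(*(t-e)[:2]);g=t-d*.124;g2=r-d*.039;f=np.degrees(np.arctan2(d[1],d[0]));print('grip',g,g2)
g=(g+g2)/2
plan([(g[0],g[1],.12,f),(g[0],g[1],.053,f)])
E
```

```text
[ 0.67825254 -0.34015236  0.006     ] [ 0.59428663 -0.32904508  0.006     ] [ 0.52895528 -0.3215429   0.08      ]
-7.53552362805631 0.08469737985193072
-7.105102811532237 0.15045259705059094
grip [ 0.55520475 -0.32481482  0.06698931] [ 0.55558611 -0.32422117  0.02518212]
dx 0.0225 dy -0.0176 dz 0.4015 yaw 0.0013  ->  [ 0.555 -0.325  0.12 ] -7.1
dx 0.0000 dy -0.0000 dz 0.2680 yaw -0.0000  ->  [ 0.555 -0.325  0.053] -7.1
```

```bash
python3 -m creep '[[[1,0.02,-0.01,0.1,0],[1,0.02,-0.018,0.2,0],[1,0.022,-0.018,0.3,0],[1,0.022,-0.018,0.4,0],[1,0.022,-0.018,0.48,0],[1,0.022,-0.018,0.55,0],[1,0.022,-0.018,0.6,0],[1,0.022,-0.018,0.65,0],[1,0.022,-0.018,0.67,0],[1,0.022,-0.018,0.67,0]]]' 
python3 -m creep '[[[-1,0,0,0,0],[-1,0,0,0,0],[-1,0,0,0,0],[-1,0,0,0,0],[-1,0,0,0,0],[-1,0,0,0,0],[-1,0,0,0,0],[-1,0,0,0,0],[-1,0,0,0,0],[-1,0,0,0,0]]]' 80
python3 - <<'E'
from h import *
s=ctrl.observe();print(s['eef_pos'],phi(s),s['torque'],s['clock']);im=snap('wrist','w2.png')
E
```

```text
clock: 6.6
eef_pos: [0.555, -0.3246, 0.0519]
eef_rot: [0.998, -0.062, -0.0, -0.0]
force: [0.1, 0.4, -0.3]
grip_width: 0.0853
grasp_force: 0.0
clock: 7.6
eef_pos: [0.5553, -0.3251, 0.0528]
eef_rot: [0.998, -0.062, 0.0, 0.0]
force: [-1.8, 0.7, 4.3]
grip_width: 0.0127
grasp_force: 77.9
[ 0.55533078 -0.32505788  0.05283019] -7.087431054615613 [-0.07950991  0.0587344  -0.05739897] 7.6
```

```bash
python3 - <<'E'
from h import *
plan([(.555,-.325,.153,-7.1),(.50,-.24,.153,37.9),(.56,-.12,.153,80),(.619,-.058,.153,94.2)])
E
```

```text
dx -0.0013 dy -0.0001 dz -0.4007 yaw 0.0004  ->  [ 0.555 -0.325  0.153] -7.1
dx -0.2603 dy -0.3102 dz -0.0000 yaw -1.0000  ->  [ 0.5   -0.24   0.153] 37.9
dx 0.4842 dy -0.2313 dz -0.0000 yaw -0.9356  ->  [ 0.56  -0.12   0.153] 80
dx 0.2852 dy 0.1893 dz -0.0000 yaw -0.3156  ->  [ 0.619 -0.058  0.153] 94.2
```

```bash
python3 -m creep '[[[-1,0,0,-0.05,0],[-1,0,0,-0.1,0],[-1,0,0,-0.15,0],[-1,0,0,-0.2,0],[-1,0,0,-0.25,0],[-1,0,0,-0.3,0],[-1,0,0,-0.35,0],[-1,0,0,-0.4,0],[-1,0,0,-0.4,0],[-1,0,0,-0.4,0]]]' 
python3 -m creep '[[[-1,-0.03,-0.04,0,-0.12],[-1,-0.06,-0.08,0,-0.24],[-1,-0.1,-0.12,0,-0.36],[-1,-0.13,-0.16,0,-0.48],[-1,-0.16,-0.2,0,-0.6],[-1,-0.2,-0.24,0,-0.72],[-1,-0.23,-0.28,0,-0.84],[-1,-0.26,-0.31,0,-0.96],[-1,-0.26,-0.31,0,-1],[-1,-0.26,-0.31,0,-1]]]' 
python3 -m creep '[[[-1,0.06,-0.03,0,-0.12],[-1,0.12,-0.06,0,-0.24],[-1,0.18,-0.09,0,-0.36],[-1,0.24,-0.12,0,-0.48],[-1,0.3,-0.15,0,-0.6],[-1,0.36,-0.18,0,-0.7],[-1,0.42,-0.21,0,-0.8],[-1,0.48,-0.23,0,-0.9],[-1,0.485,-0.23,0,-0.935],[-1,0.485,-0.23,0,-0.935]]]' 
python3 -m creep '[[[-1,0.05,0.03,0,-0.05],[-1,0.1,0.06,0,-0.1],[-1,0.15,0.1,0,-0.15],[-1,0.2,0.13,0,-0.2],[-1,0.25,0.16,0,-0.25],[-1,0.285,0.19,0,-0.315],[-1,0.285,0.19,0,-0.315],[-1,0.285,0.19,0,-0.315],[-1,0.285,0.19,0,-0.315],[-1,0.285,0.19,0,-0.315]]]' 
python3 - <<'E'
from h import *
s=ctrl.observe();print(s['eef_pos'],phi(s),s['q']);im=snap('wrist','w3.png')
E
```

```text
clock: 8.65
eef_pos: [0.5552, -0.3249, 0.1527]
eef_rot: [0.998, -0.062, 0.0, 0.0]
force: [-0.5, -0.6, -0.8]
grip_width: 0.0127
grasp_force: 77.7
clock: 9.65
eef_pos: [0.4997, -0.2393, 0.1517]
eef_rot: [0.946, 0.325, -0.0, -0.001]
force: [-0.2, -0.2, -0.4]
grip_width: 0.0128
grasp_force: 77.8
clock: 10.65
eef_pos: [0.5605, -0.1201, 0.152]
eef_rot: [0.766, 0.643, -0.0, -0.0]
force: [0.6, -0.7, -0.3]
grip_width: 0.013
grasp_force: 77.8
clock: 11.65
eef_pos: [0.6194, -0.0585, 0.1525]
eef_rot: [0.681, 0.732, -0.0, -0.0]
force: [-0.6, 0.1, -0.1]
grip_width: 0.0129
grasp_force: 78.0
[ 0.61943098 -0.05849367  0.15248025] 94.1178604233314 [-2.84560749e-01  3.81651528e-01  1.56277308e+00 -1.60415380e-04
  1.19738259e+00 -3.56372428e-01]
```

View pics/w3.png

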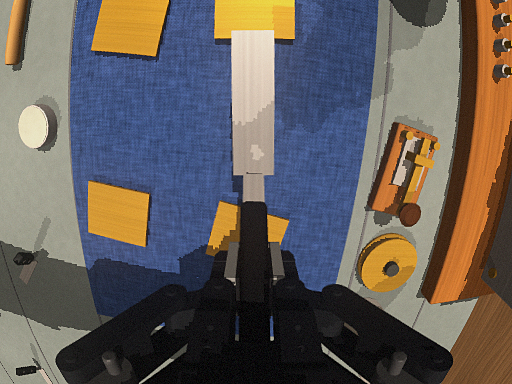

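```bash
cat >> h.py <<'E'
def wproj(P,s):
    c=ctrl.calibration('wrist');K=np.array(c['camera_matrix']);T=np.array(c['T_tool_cam'])
    Rw=R.from_quat(s['eef_rot']).as_matrix();p=Rw.T@(np.array(P)-s['eef_pos']);p=T[:3,:3].T@(p-T[:3,3])
    x,y,z=p[0],-p[1],-p[2];r=np.hypot(x,y);th=np.arctan2(r,z);return np.array([K[0,2]+K[0,0]*th*x/r,K[1,2]+K[0,0]*th*y/r])
def wtool(x,y,z,s): return R.from_quat(s['eef_rot']).as_matrix()@np.array([x,y,z])+s['eef_pos']
E
python3 - <<'E'
from h import *
s=ctrl.observe()
for x,y,z in [(.124,0,.047),(.124,-.012,.047),(.124,.012,.047),(.039,0,.047),(-.026,0,-.036)]: print(wproj(wtool(x,y,z,s),s))
L=wray(216,39,.012,s);Rr=wray(294,41,.012,s);print(L,Rr,np.linalg.norm(L-Rr),(L+Rr)/2)
d=Rr-L;print(np.degrees(np.arctan2(d[1],d[0]))+90)
E
```

```text
[252.7906151   29.84175915]
[231.42689414  30.15189008]
[274.16455101  30.07099967]
[252.95003982 174.60080658]
[252.75914281 364.47665305]
[0.57727518 0.07701035 0.012     ] [0.64516049 0.08007397 0.012     ] 0.06795440705304755 [0.61121783 0.07854216 0.012     ]
92.5839668159677
```

```bash
python3 - <<'E'
from h import *
s=ctrl.observe()
a=np.radians(93.5);u=np.array([np.cos(a),np.sin(a)]);e=np.array([.610,.079])
for k in (-.012,.018): 
  t=e+u*k-.124*u;plan([(t[0],t[1],.0533,93.5)])
E
```

```text
dx 0.0075 dy -0.0042 dz 0.3969 yaw 0.0137  ->  [ 0.618 -0.057  0.053] 93.5
dx 0.1275 dy -0.0029 dz 0.3969 yaw 0.0137  ->  [ 0.616 -0.027  0.053] 93.5
```

```bash
python3 -m creep '[[[-1,0,-0.004,0.06,0.014],[-1,0,-0.004,0.12,0.014],[-1,0,-0.004,0.18,0.014],[-1,0,-0.004,0.23,0.014],[-1,0,-0.004,0.28,0.014],[-1,0,-0.004,0.32,0.014],[-1,0,-0.004,0.36,0.014],[-1,0,-0.004,0.38,0.014],[-1,0,-0.004,0.398,0.014],[-1,0,-0.004,0.398,0.014]]]' 
python3 - <<'E'
from h import *
s=ctrl.observe();print(s['eef_pos'],phi(s),s['force'],s['torque']);im=snap('wrist','w4.png')
print(wproj(wtool(.124,0,.047,s),s))
E
```

```text
clock: 12.7
eef_pos: [0.6186, -0.0581, 0.0526]
eef_rot: [0.685, 0.729, -0.0, -0.0]
force: [0.8, 0.3, -0.3]
grip_width: 0.0127
grasp_force: 78.0
[ 0.61857298 -0.0581439   0.05257591] 93.53868050597832 [ 0.7595084   0.27008256 -0.260347  ] [-0.08204688 -0.06112079 -0.02809873]
[252.79719732  29.85116943]
```

View pics/w4.png

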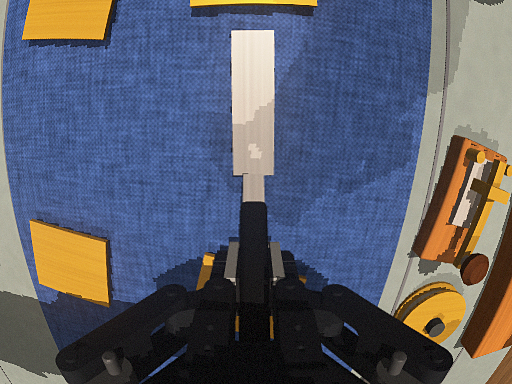

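```bash
python3 -m creep '[[[-1,0.02,0,0,0],[-1,0.04,0,0,0],[-1,0.06,0,0,0],[-1,0.08,0,0,0],[-1,0.1,0,0,0],[-1,0.108,0,0,0],[-1,0.108,0,0,0],[-1,0.108,0,0,0],[-1,0.108,0,0,0],[-1,0.108,0,0,0]]]' 
python3 -m creep '[[[-1,0,0,-0.01,0],[-1,0.003,0,-0.025,0],[-1,0.007,0,-0.037,0],[-1,0.011,0,-0.05,0],[-1,0.018,0,-0.065,0],[-1,0.026,0,-0.078,0],[-1,0.033,0,-0.09,0],[-1,0.044,0,-0.102,0],[-1,0.055,0,-0.113,0],[-1,0.065,0,-0.123,0]]]' 
python3 - <<'E'
from h import *
s=ctrl.observe();print(s['eef_pos'],phi(s),s['force'],s['torque']);im=snap('wrist','w5.png');b=snap('scene')
c=np.zeros((384,1000,3),np.uint8);z=cv2.resize(b[150:270,170:330],None,fx=3,fy=3);
c=np.hstack([cv2.resize(im[:130],None,fx=.75,fy=.75),np.zeros((98,0,3),np.uint8)]);z=cv2.resize(b[150:270,190:350],(384,288))
o=np.vstack([c,z]);cv2.imwrite('pics/c5.png',o[:,:,::-1])
E
```

```text
clock: 13.75
eef_pos: [0.6171, -0.0315, 0.053]
eef_rot: [0.685, 0.728, -0.0, 0.0]
force: [-0.1, 0.3, -1.1]
grip_width: 0.0133
grasp_force: 78.0
clock: 14.75
eef_pos: [0.6161, -0.0147, 0.084]
eef_rot: [0.685, 0.729, 0.0, 0.0]
force: [0.4, -0.1, -1.3]
grip_width: 0.0129
grasp_force: 77.9
[ 0.61610598 -0.01474901  0.08402313] 93.53863956788567 [ 0.42223933 -0.0900848  -1.26330073] [-0.11732779 -0.07582865 -0.00173419]
```

View pics/c5.png

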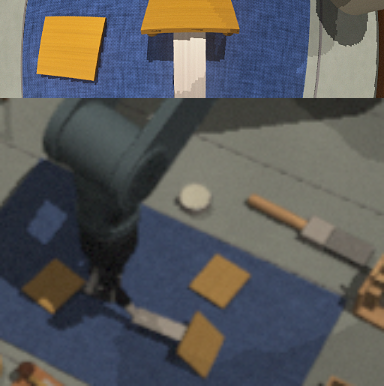

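```bash
python3 -m creep '[[[-1,0.013,0,-0.009,0],[-1,0.026,0,-0.017,0],[-1,0.039,0,-0.024,0],[-1,0.055,0,-0.034,0],[-1,0.071,0,-0.041,0],[-1,0.095,0,-0.045,0],[-1,0.119,0,-0.047,0],[-1,0.151,0,-0.045,0],[-1,0.185,0,-0.04,0],[-1,0.22,0,-0.04,0]]]' 
python3 -m creep '[[[-1,0,0,-0.05,0],[-1,0,0,-0.1,0],[-1,0,0,-0.15,0],[-1,0,0,-0.2,0],[-1,-0.06,0,-0.2,0],[-1,-0.12,0,-0.2,0],[-1,-0.2,0,-0.2,0],[-1,-0.28,0,-0.2,0],[-1,-0.28,0,-0.2,0],[-1,-0.28,0,-0.2,0]]]'
python3 - <<'E'
from h import *
s=ctrl.observe();print(s['eef_pos'],phi(s));im=snap('wrist','w6.png')
E
```

```text
clock: 15.85
eef_pos: [0.6123, 0.0407, 0.0934]
eef_rot: [0.685, 0.729, -0.0, -0.0]
force: [0.3, -0.3, 0.4]
grip_width: 0.0131
grasp_force: 77.9
clock: 16.85
eef_pos: [0.6165, -0.0313, 0.143]
eef_rot: [0.686, 0.728, -0.0, -0.001]
force: [0.5, 0.4, -0.6]
grip_width: 0.0131
grasp_force: 77.9
[ 0.61646796 -0.03131853  0.14295786] 93.4062169328874
```

View pics/w6.png

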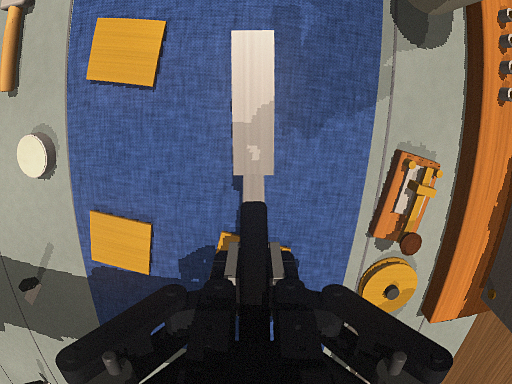

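```bash
cat >> h.py <<'E'
def plates(im,f,box,zz=.012,amin=300):
    hsv=cv2.cvtColor(im,cv2.COLOR_RGB2HSV);roi=np.zeros(im.shape[:2],np.uint8);x0,y0,x1,y1=box;roi[y0:y1,x0:x1]=255
    m=cv2.inRange(hsv,(10,90,60),(35,255,255))&roi;out=[]
    for k in cv2.findContours(m,cv2.RETR_EXTERNAL,cv2.CHAIN_APPROX_NONE)[0]:
        if cv2.contourArea(k)>amin:
            w=np.array([f(p[0][0],p[0][1],zz)[:2] for p in k],np.float32)*1000;r=cv2.minAreaRect(w)
            a=r[2]%90; a=a if a>45 else a+90
            out.append((np.round(r[0],1),np.round(r[1],1),round(a,1)))
    return out
def pre(c,h,L=.060,back=.012,z=.153,s=None):
    a=np.radians(h);u=np.array([np.cos(a),np.sin(a)]);t=np.array(c)-u*(L/2+back+.124);return (t[0],t[1],z,h)
E
python3 - <<'E'
from h import *
s=ctrl.observe()
im=snap('wrist');print(plates(im,lambda u,v,z:wray(u,v,z,s),(75,0,175,290)))
im=snap('top','top2.png');print(plates(im,lambda u,v,z:ray('top',u,v,z),(168,137,332,228),amin=60))
E
```

```text
[(array([479.2, -93.8]), array([62.5, 70.9]), 81.4), (array([492.7,  96.4]), array([60.5, 70.7]), 81.5)]
[(array([478.4, -94. ]), array([60.6, 69.6]), 81.5), (array([601.8, 178.2]), array([70.4, 60.2]), 94.1), (array([ 612.5, -117.2]), array([41. , 69.1]), 77.1)]
```

```bash
python3 - <<'E'
from h import *
s=ctrl.observe()
p=pre((.492,.0966),81.6,z=.1425)
plan([p]);plan([(p[0],p[1],.0533,81.6)],p)
E
```

```text
dx -0.1145 dy -0.6039 dz 0.0033 yaw 0.2654  ->  [ 0.468 -0.068  0.142] 81.6
dx 0.0000 dy 0.0000 dz 0.3568 yaw -0.0000  ->  [ 0.468 -0.068  0.053] 81.6
```

```bash
python3 -m creep '[[[-1,-0.02,-0.1,0,0.05],[-1,-0.04,-0.2,0,0.1],[-1,-0.06,-0.3,0,0.15],[-1,-0.08,-0.4,0,0.2],[-1,-0.1,-0.5,0,0.265],[-1,-0.115,-0.604,0,0.265],[-1,-0.115,-0.604,0,0.265],[-1,-0.115,-0.604,0,0.265],[-1,-0.115,-0.604,0,0.265],[-1,-0.115,-0.604,0,0.265]]]' 
python3 - <<'E'
from h import *
s=ctrl.observe();print(s['eef_pos'],phi(s))
im=snap('wrist');print(plates(im,lambda u,v,z:wray(u,v,z,s),(150,0,350,70)))
for x in (180,195,210,225,285,300,315,330):
    col=cv2.cvtColor(im,cv2.COLOR_RGB2HSV)[:90,x]; g=[i for i in range(90) if 10<=col[i,0]<=35 and col[i,1]>90 and col[i,2]>60]
    if g: print(x,g[-1],wray(x,g[-1],.010,s))
p=pre((.492,.0966),81.6,z=.054);plan([p])
E
```

```text
clock: 18.0
eef_pos: [0.469, -0.0679, 0.1439]
eef_rot: [0.757, 0.654, 0.0, 0.0]
force: [0.6, -0.2, -0.9]
grip_width: 0.013
grasp_force: 78.2
[ 0.46898015 -0.06787662  0.14394378] 81.65412630095405
[(array([490.9,  84.8]), array([37.6, 70.5]), 81.5)]
225 39 [0.46525647 0.07080389 0.01      ]
285 40 [0.51543655 0.06257148 0.01      ]
dx 0.0003 dy -0.0042 dz 0.3592 yaw 0.0011  ->  [ 0.468 -0.068  0.054] 81.6
```

```bash
python3 -m creep '[[[-1,0,-0.004,0.06,0],[-1,0,-0.004,0.12,0],[-1,0,-0.004,0.18,0],[-1,0,-0.004,0.23,0],[-1,0,-0.004,0.28,0],[-1,0,-0.004,0.32,0],[-1,0,-0.004,0.34,0],[-1,0,-0.004,0.355,0],[-1,0,-0.004,0.363,0],[-1,0,-0.004,0.363,0]]]' 
python3 -m creep '[[[-1,0.02,0,0,0],[-1,0.04,0,0,0],[-1,0.06,0,0,0],[-1,0.08,0,0,0],[-1,0.1,0,0,0],[-1,0.108,0,0,0],[-1,0.108,0,0,0],[-1,0.108,0,0,0],[-1,0.108,0,0,0],[-1,0.108,0,0,0]]]' 
python3 -m creep '[[[-1,0,0,-0.01,0],[-1,0.003,0,-0.025,0],[-1,0.007,0,-0.037,0],[-1,0.011,0,-0.05,0],[-1,0.018,0,-0.065,0],[-1,0.026,0,-0.078,0],[-1,0.033,0,-0.09,0],[-1,0.044,0,-0.102,0],[-1,0.055,0,-0.113,0],[-1,0.065,0,-0.123,0]]]' 
python3 -m creep '[[[-1,0.013,0,-0.009,0],[-1,0.026,0,-0.017,0],[-1,0.039,0,-0.024,0],[-1,0.055,0,-0.034,0],[-1,0.071,0,-0.041,0],[-1,0.095,0,-0.045,0],[-1,0.119,0,-0.047,0],[-1,0.151,0,-0.045,0],[-1,0.185,0,-0.04,0],[-1,0.22,0,-0.04,0]]]' 
python3 -m creep '[[[-1,0,0,-0.05,0],[-1,0,0,-0.1,0],[-1,0,0,-0.15,0],[-1,0,0,-0.2,0],[-1,-0.06,0,-0.2,0],[-1,-0.12,0,-0.2,0],[-1,-0.2,0,-0.2,0],[-1,-0.28,0,-0.2,0],[-1,-0.36,0,-0.2,0],[-1,-0.36,0,-0.2,0]]]'
python3 - <<'E'
from h import *
s=ctrl.observe();print(s['eef_pos'],phi(s))
im=snap('wrist');print(plates(im,lambda u,v,z:wray(u,v,z,s),(75,0,512,290)))
im=snap('top','top3.png');print(plates(im,lambda u,v,z:ray('top',u,v,z),(168,137,332,228),amin=60))
E
```

```text
clock: 19.05
eef_pos: [0.4672, -0.068, 0.0531]
eef_rot: [0.757, 0.653, 0.0, 0.0]
force: [0.2, 0.6, -0.6]
grip_width: 0.0133
grasp_force: 78.2
clock: 20.05
eef_pos: [0.471, -0.0413, 0.053]
eef_rot: [0.757, 0.653, -0.0, 0.0]
force: [0.3, -0.4, -0.4]
grip_width: 0.0125
grasp_force: 78.2
clock: 21.05
eef_pos: [0.4734, -0.0248, 0.084]
eef_rot: [0.757, 0.654, 0.0, 0.0]
force: [0.5, -0.6, -2.6]
grip_width: 0.0128
grasp_force: 78.1
clock: 22.05
eef_pos: [0.4813, 0.0302, 0.0934]
eef_rot: [0.757, 0.654, -0.0, -0.0]
force: [0.2, 0.7, -0.5]
grip_width: 0.0129
grasp_force: 78.2
clock: 23.05
eef_pos: [0.4686, -0.0619, 0.145]
eef_rot: [0.758, 0.652, 0.0, 0.001]
force: [0.2, 0.3, -0.2]
grip_width: 0.0131
grasp_force: 78.2
[ 0.46857613 -0.06193388  0.14497324] 81.44970340049962
[(array([494. , -96.3]), array([61.1, 40. ]), 82.1), (array([449.8, -84.2]), array([50.1, 10.1]), 81.3), (array([ 763.1, -137.3]), array([54. , 81.9]), 104.1), (array([ 615.4, -108.3]), array([61.1, 71.1]), 77.9), (array([765.7, -28.1]), array([90.9, 38. ]), 81.0), (array([342., 112.]), array([85.2, 22.4]), 86.2)]
[(array([501.6, 163.7]), array([59.9, 69.5]), 81.8), (array([601.9, 178.3]), array([70. , 60.4]), 94.1), (array([ 614.6, -108.1]), array([59.8, 70.4]), 77.1)]
```

```bash
python3 - <<'E'
from h import *
s=ctrl.observe()
p=pre((.615,-.1083),77.4,z=.145)
plan([p])
E
```

```text
dx -0.7667 dy 0.5605 dz -0.0019 yaw 0.0914  ->  [ 0.579 -0.27   0.145] 77.4
```

```bash
python3 -m creep '[[[-1,-0.1,0.08,0,0.02],[-1,-0.2,0.16,0,0.04],[-1,-0.3,0.24,0,0.06],[-1,-0.4,0.32,0,0.09],[-1,-0.5,0.4,0,0.09],[-1,-0.6,0.47,0,0.09],[-1,-0.7,0.53,0,0.09],[-1,-0.767,0.56,0,0.09],[-1,-0.767,0.56,0,0.09],[-1,-0.767,0.56,0,0.09]]]' 
python3 - <<'E'
from h import *
s=ctrl.observe();print(s['eef_pos'],phi(s))
im=snap('wrist');print(plates(im,lambda u,v,z:wray(u,v,z,s),(75,0,370,290)))
im=snap('top','top3.png');print(plates(im,lambda u,v,z:ray('top',u,v,z),(168,137,332,228),amin=60))
p=pre((.615,-.1083),77.4,z=.054);plan([p])
E
```

```text
clock: 24.15
eef_pos: [0.5788, -0.2687, 0.1435]
eef_rot: [0.779, 0.626, 0.0, -0.001]
force: [-0.0, 0.0, -0.0]
grip_width: 0.0128
grasp_force: 78.2
[ 0.57879342 -0.26873435  0.1434844 ] 77.5716676203799
[(array([479.2, -94.7]), array([60.7, 70.7]), 81.8), (array([ 613.2, -119.3]), array([39.6, 69.7]), 77.6)]
[(array([478.4, -94.1]), array([60.1, 69.6]), 81.6), (array([501.6, 163.8]), array([60. , 69.4]), 82.1), (array([601.7, 178.1]), array([70.1, 60.3]), 93.8), (array([ 614.2, -108.4]), array([60.3, 69.8]), 77.1)]
dx -0.0081 dy 0.0024 dz 0.3583 yaw 0.0050  ->  [ 0.579 -0.27   0.054] 77.4
```

```bash
python3 -m creep '[[[-1,-0.008,0.002,0.06,0],[-1,-0.008,0.002,0.12,0],[-1,-0.008,0.002,0.18,0],[-1,-0.008,0.002,0.23,0],[-1,-0.008,0.002,0.28,0],[-1,-0.008,0.002,0.32,0],[-1,-0.008,0.002,0.34,0],[-1,-0.008,0.002,0.355,0],[-1,-0.008,0.002,0.363,0],[-1,-0.008,0.002,0.363,0]]]' 
python3 -m creep '[[[-1,0.02,0,0,0],[-1,0.04,0,0,0],[-1,0.06,0,0,0],[-1,0.08,0,0,0],[-1,0.1,0,0,0],[-1,0.108,0,0,0],[-1,0.108,0,0,0],[-1,0.108,0,0,0],[-1,0.108,0,0,0],[-1,0.108,0,0,0]]]' 
python3 -m creep '[[[-1,0,0,-0.01,0],[-1,0.003,0,-0.025,0],[-1,0.007,0,-0.037,0],[-1,0.011,0,-0.05,0],[-1,0.018,0,-0.065,0],[-1,0.026,0,-0.078,0],[-1,0.033,0,-0.09,0],[-1,0.044,0,-0.102,0],[-1,0.055,0,-0.113,0],[-1,0.065,0,-0.123,0]]]' 
python3 -m creep '[[[-1,0.013,0,-0.009,0],[-1,0.026,0,-0.017,0],[-1,0.039,0,-0.024,0],[-1,0.055,0,-0.034,0],[-1,0.071,0,-0.041,0],[-1,0.095,0,-0.045,0],[-1,0.119,0,-0.047,0],[-1,0.151,0,-0.045,0],[-1,0.185,0,-0.04,0],[-1,0.22,0,-0.04,0]]]' 
python3 -m creep '[[[-1,0,0,-0.05,0],[-1,0,0,-0.1,0],[-1,0,0,-0.15,0],[-1,0,0,-0.2,0],[-1,-0.06,0,-0.2,0],[-1,-0.12,0,-0.2,0],[-1,-0.2,0,-0.2,0],[-1,-0.28,0,-0.2,0],[-1,-0.36,0,-0.2,0],[-1,-0.36,0,-0.2,0]]]'
python3 - <<'E'
from h import *
s=ctrl.observe();print(s['eef_pos'],phi(s))
im=snap('wrist');print(plates(im,lambda u,v,z:wray(u,v,z,s),(75,0,370,290)))
im=snap('top','top4.png');print(plates(im,lambda u,v,z:ray('top',u,v,z),(168,137,332,228),amin=60))
p=pre((.4785,-.0942),81.6,z=.144);plan([p],s)
E
```

```text
clock: 25.25
eef_pos: [0.579, -0.2721, 0.0532]
eef_rot: [0.78, 0.626, 0.0, 0.0]
force: [0.3, 0.7, -0.5]
grip_width: 0.0128
grasp_force: 78.2
clock: 26.25
eef_pos: [0.5846, -0.2458, 0.053]
eef_rot: [0.78, 0.626, -0.0, 0.0]
force: [-0.1, 1.2, -0.3]
grip_width: 0.0127
grasp_force: 78.2
clock: 27.25
eef_pos: [0.5883, -0.2294, 0.084]
eef_rot: [0.78, 0.626, 0.0, 0.0]
force: [0.1, 0.4, -0.9]
grip_width: 0.0127
grasp_force: 78.2
clock: 28.25
eef_pos: [0.6, -0.175, 0.0934]
eef_rot: [0.78, 0.626, -0.0, -0.0]
force: [-0.8, -0.2, -0.6]
grip_width: 0.0134
grasp_force: 78.2
clock: 29.25
eef_pos: [0.5793, -0.2676, 0.1432]
eef_rot: [0.781, 0.625, -0.0, 0.0]
force: [0.3, 0.1, -0.8]
grip_width: 0.0129
grasp_force: 78.2
[ 0.57934939 -0.26757057  0.14316644] 77.3520223541277
[(array([479.2, -94.7]), array([60.6, 70.8]), 81.9)]
[(array([461.4, 194.1]), array([60.3, 68.1]), 81.4), (array([478.4, -94.2]), array([60.2, 69.6]), 81.5), (array([602.1, 178.2]), array([71. , 60.3]), 93.7), (array([628.9, -40.8]), array([59.4, 69.7]), 77.6)]
dx -0.0738 dy -0.4963 dz -0.0033 yaw -0.0944  ->  [ 0.454 -0.258  0.144] 81.6
```

```bash
python3 -m creep '[[[-1,-0.01,-0.08,0,-0.02],[-1,-0.02,-0.16,0,-0.04],[-1,-0.03,-0.24,0,-0.06],[-1,-0.04,-0.32,0,-0.095],[-1,-0.06,-0.4,0,-0.095],[-1,-0.074,-0.496,0,-0.095],[-1,-0.074,-0.496,0,-0.095],[-1,-0.074,-0.496,0,-0.095],[-1,-0.074,-0.496,0,-0.095],[-1,-0.074,-0.496,0,-0.095]]]' 
python3 - <<'E'
from h import *
s=ctrl.observe();print(s['eef_pos'],phi(s))
im=snap('wrist');print(plates(im,lambda u,v,z:wray(u,v,z,s),(75,0,370,290)))
im=snap('top','top4.png');print(plates(im,lambda u,v,z:ray('top',u,v,z),(168,137,332,228),amin=60))
p=pre((.4785,-.0942),81.6,z=.054);plan([p],s)
E
```

```text
clock: 30.35
eef_pos: [0.4563, -0.2552, 0.1438]
eef_rot: [0.755, 0.655, 0.0, 0.0]
force: [0.3, 0.4, -0.1]
grip_width: 0.0127
grasp_force: 78.3
[ 0.45634926 -0.25521469  0.14383165] 81.87290208665549
[(array([ 477.5, -104.2]), array([41.4, 70.1]), 81.5)]
[(array([461.2, 194.1]), array([60.3, 68.5]), 81.4), (array([478.4, -94.2]), array([60.2, 69.6]), 81.5), (array([601.7, 178.1]), array([70.1, 60.3]), 93.8), (array([628.8, -40.8]), array([59.4, 69.8]), 77.6)]
dx -0.0139 dy -0.0065 dz 0.3593 yaw 0.0061  ->  [ 0.454 -0.258  0.054] 81.6
```

```bash
python3 -m creep '[[[-1,-0.014,-0.006,0.06,0.006],[-1,-0.014,-0.006,0.12,0.006],[-1,-0.014,-0.006,0.18,0.006],[-1,-0.014,-0.006,0.23,0.006],[-1,-0.014,-0.006,0.28,0.006],[-1,-0.014,-0.006,0.32,0.006],[-1,-0.014,-0.006,0.34,0.006],[-1,-0.014,-0.006,0.355,0.006],[-1,-0.014,-0.006,0.363,0.006],[-1,-0.014,-0.006,0.363,0.006]]]' 
python3 -m creep '[[[-1,0.02,0,0,0],[-1,0.04,0,0,0],[-1,0.06,0,0,0],[-1,0.08,0,0,0],[-1,0.1,0,0,0],[-1,0.108,0,0,0],[-1,0.108,0,0,0],[-1,0.108,0,0,0],[-1,0.108,0,0,0],[-1,0.108,0,0,0]]]' 
python3 -m creep '[[[-1,0,0,-0.01,0],[-1,0.003,0,-0.025,0],[-1,0.007,0,-0.037,0],[-1,0.011,0,-0.05,0],[-1,0.018,0,-0.065,0],[-1,0.026,0,-0.078,0],[-1,0.033,0,-0.09,0],[-1,0.044,0,-0.102,0],[-1,0.055,0,-0.113,0],[-1,0.065,0,-0.123,0]]]' 
python3 -m creep '[[[-1,0.013,0,-0.009,0],[-1,0.026,0,-0.017,0],[-1,0.039,0,-0.024,0],[-1,0.055,0,-0.034,0],[-1,0.071,0,-0.041,0],[-1,0.095,0,-0.045,0],[-1,0.119,0,-0.047,0],[-1,0.151,0,-0.045,0],[-1,0.185,0,-0.04,0],[-1,0.22,0,-0.04,0]]]' 
python3 -m creep '[[[-1,0,0,-0.05,0],[-1,0,0,-0.1,0],[-1,0,0,-0.15,0],[-1,0,0,-0.2,0],[-1,-0.06,0,-0.2,0],[-1,-0.12,0,-0.2,0],[-1,-0.2,0,-0.2,0],[-1,-0.28,0,-0.2,0],[-1,-0.36,0,-0.2,0],[-1,-0.36,0,-0.2,0]]]'
python3 - <<'E'
from h import *
s=ctrl.observe();print(s['eef_pos'],phi(s))
im=snap('wrist');print(plates(im,lambda u,v,z:wray(u,v,z,s),(75,0,370,290)))
im=snap('top','top5.png');print(plates(im,lambda u,v,z:ray('top',u,v,z),(168,137,332,228),amin=60,zz=.007))
cv2.imwrite('pics/c6.png',cv2.resize(im[130:240,160:340],None,fx=4,fy=4,interpolation=cv2.INTER_CUBIC)[:,:,::-1])
E
```

```text
clock: 31.45
eef_pos: [0.4537, -0.2586, 0.0531]
eef_rot: [0.757, 0.653, 0.0, 0.0]
force: [-0.1, -0.6, -1.1]
grip_width: 0.0128
grasp_force: 78.3
clock: 32.45
eef_pos: [0.4575, -0.232, 0.053]
eef_rot: [0.757, 0.653, -0.0, 0.0]
force: [0.7, -0.1, -1.1]
grip_width: 0.0132
grasp_force: 78.3
clock: 33.45
eef_pos: [0.46, -0.2154, 0.084]
eef_rot: [0.757, 0.653, 0.0, 0.0]
force: [-0.1, 0.0, -1.5]
grip_width: 0.0128
grasp_force: 78.2
clock: 34.45
eef_pos: [0.4679, -0.1603, 0.0934]
eef_rot: [0.757, 0.653, -0.0, -0.0]
force: [-0.4, -0.2, -1.8]
grip_width: 0.013
grasp_force: 78.2
clock: 35.45
eef_pos: [0.4539, -0.2536, 0.1434]
eef_rot: [0.758, 0.652, -0.0, 0.0]
force: [-0.6, 0.2, -0.5]
grip_width: 0.0132
grasp_force: 78.3
[ 0.45392286 -0.25357424  0.14339421] 81.36822812113594
[]
[(array([461.7, 195.3]), array([60.5, 68.6]), 82.2), (array([488.1, -26.4]), array([59.8, 70.4]), 81.7), (array([602.8, 179.1]), array([71.3, 60.4]), 94.5), (array([629.6, -40.8]), array([59.6, 69.9]), 77.6)]
```

View pics/c6.png

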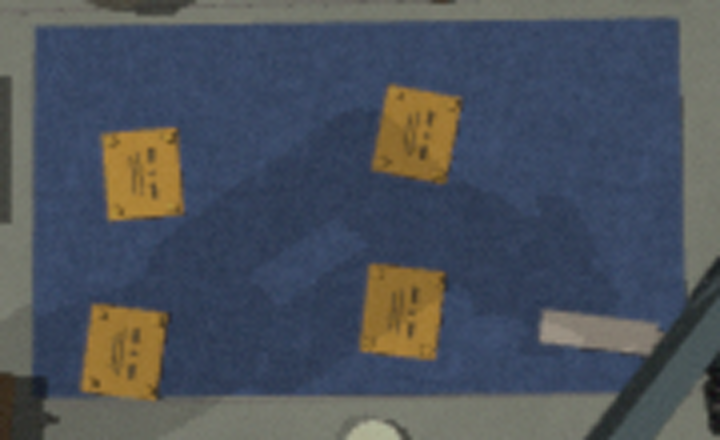

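```bash
python3 - <<'E'
from h import *
s=ctrl.observe();a=np.radians(81.8);u=np.array([np.cos(a),np.sin(a)]);v=np.array([u[1],-u[0]])
c=np.array([.462,.195])-v*(.035+.012+.012);t=c+u*(.035-.124);print(c,t)
m=(.43,-.07,.143,81.8);plan([m,(t[0],t[1],.143,81.8)])
E
```

```text
[0.4036032  0.20341511] [0.39090923 0.11532502]
dx 0.7019 dy -0.2028 dz 0.0005 yaw -0.0079  ->  [ 0.43  -0.07   0.143] 81.8
dx 0.7114 dy -0.2605 dz -0.0000 yaw -0.0000  ->  [0.391 0.115 0.143] 81.8
```

```bash
python3 -m creep '[[[-1,0.1,-0.03,0,-0.01],[-1,0.2,-0.06,0,-0.01],[-1,0.3,-0.09,0,-0.01],[-1,0.4,-0.12,0,-0.01],[-1,0.5,-0.15,0,-0.01],[-1,0.6,-0.18,0,-0.01],[-1,0.7,-0.2,0,-0.01],[-1,0.7,-0.2,0,-0.01],[-1,0.7,-0.2,0,-0.01],[-1,0.7,-0.2,0,-0.01]]]' 
python3 -m creep '[[[-1,0.1,-0.04,0,0],[-1,0.2,-0.08,0,0],[-1,0.3,-0.11,0,0],[-1,0.4,-0.15,0,0],[-1,0.5,-0.19,0,0],[-1,0.6,-0.23,0,0],[-1,0.71,-0.26,0,0],[-1,0.71,-0.26,0,0],[-1,0.71,-0.26,0,0],[-1,0.71,-0.26,0,0]]]' 
python3 - <<'E'
from h import *
s=ctrl.observe();print(s['eef_pos'],phi(s));im=snap('wrist','w7.png')
print(plates(im,lambda u,v,z:wray(u,v,z,s),(270,0,400,200),zz=.007))
print([wtool(.124-k,y,.049,s) for k in (0,.085) for y in (-.012,.012)])
E
```

```text
clock: 36.55
eef_pos: [0.4311, -0.0702, 0.1438]
eef_rot: [0.755, 0.656, -0.0, 0.0]
force: [0.0, -0.8, -1.6]
grip_width: 0.0128
grasp_force: 78.3
clock: 37.55
eef_pos: [0.3917, 0.114, 0.1438]
eef_rot: [0.755, 0.656, -0.0, 0.0]
force: [0.7, -0.5, -0.7]
grip_width: 0.013
grasp_force: 78.3
[0.3916997  0.11403992 0.14376207] 81.96232077683972
[(array([461.4, 194.9]), array([60.5, 70.5]), 81.5)]
[array([0.39715826, 0.23848257, 0.09471892]), array([0.42092249, 0.23512679, 0.09472129]), array([0.38527319, 0.15431759, 0.09474769]), array([0.40903742, 0.15096181, 0.09475006])]
```

View pics/w7.png

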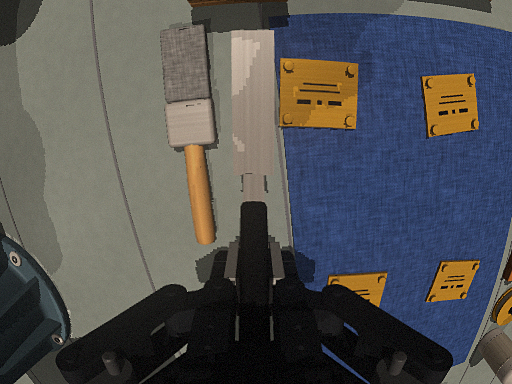

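```bash
python3 -m creep '[[[-1,0,0,0.06,0],[-1,0,0,0.12,0],[-1,0,0,0.18,0],[-1,0,0,0.23,0],[-1,0,0,0.28,0],[-1,0,0,0.32,0],[-1,0,0,0.34,0],[-1,0,0,0.355,0],[-1,0,0,0.364,0],[-1,0,0,0.364,0]]]' 
python3 -m creep '[[[-1,0,0.015,0,0],[-1,0,0.03,0,0],[-1,0,0.045,0,0],[-1,0,0.06,0,0],[-1,0,0.075,0,0],[-1,0,0.09,0,0],[-1,0,0.105,0,0],[-1,0,0.12,0,0],[-1,0,0.14,0,0],[-1,0,0.14,0,0]]]' 
python3 -m creep '[[[-1,0,-0.02,0,0],[-1,0,-0.04,0,0],[-1,0,-0.04,-0.05,0],[-1,0,-0.04,-0.1,0],[-1,0,-0.04,-0.15,0],[-1,0,-0.04,-0.2,0],[-1,0,-0.04,-0.25,0],[-1,0,-0.04,-0.3,0],[-1,0,-0.04,-0.35,0],[-1,0,-0.04,-0.364,0]]]' 
python3 - <<'E'
from h import *
s=ctrl.observe();print(s['eef_pos'],phi(s));im=snap('wrist','w8.png')
print(plates(im,lambda u,v,z:wray(u,v,z,s),(255,0,400,200),zz=.007))
im=snap('top');print(plates(im,lambda u,v,z:ray('top',u,v,z),(168,137,332,228),amin=60,zz=.007))
# return to tray
t=(.5553,-.3251)
plan([(.40,-.02,.153,81.8),(.43,-.2,.153,60),(.48,-.30,.153,25),(t[0],t[1],.153,-7.1)])
E
```

```text
clock: 38.6
eef_pos: [0.3914, 0.1149, 0.0528]
eef_rot: [0.755, 0.656, 0.0, 0.0]
force: [0.1, -0.7, -0.3]
grip_width: 0.0129
grasp_force: 78.3
clock: 39.6
eef_pos: [0.4271, 0.1099, 0.053]
eef_rot: [0.755, 0.656, 0.001, 0.001]
force: [0.5, 0.2, -0.4]
grip_width: 0.0129
grasp_force: 78.3
clock: 40.6
eef_pos: [0.4163, 0.1116, 0.1449]
eef_rot: [0.755, 0.656, 0.001, 0.001]
force: [0.5, -0.2, -1.7]
grip_width: 0.0131
grasp_force: 78.3
[0.41631078 0.11159282 0.14485658] 82.02758553435636
[(array([485.9, 191.8]), array([60.5, 70.5]), 82.4)]
[(array([494.6, 190.8]), array([60.3, 50.9]), 82.4), (array([488.1, -26.2]), array([60.1, 70.4]), 81.5), (array([602.9, 179. ]), array([71. , 60.5]), 94.1), (array([629.6, -40.8]), array([59.6, 69.9]), 77.6)]
dx -0.5300 dy 0.0095 dz -0.0358 yaw 0.0049  ->  [ 0.4   -0.02   0.153] 81.8
dx -0.6955 dy 0.2215 dz -0.0000 yaw 0.4844  ->  [ 0.43  -0.2    0.153] 60
dx -0.2464 dy 0.3732 dz -0.0000 yaw 0.7778  ->  [ 0.48  -0.3    0.153] 25
dx 0.2305 dy 0.2183 dz -0.0000 yaw 0.7133  ->  [ 0.555 -0.325  0.153] -7.1
```

```bash
python3 -m creep '[[[-1,-0.1,0,-0.01,0],[-1,-0.2,0,-0.02,0],[-1,-0.3,0,-0.036,0],[-1,-0.4,0,-0.036,0],[-1,-0.5,0.01,-0.036,0],[-1,-0.53,0.01,-0.036,0],[-1,-0.53,0.01,-0.036,0],[-1,-0.53,0.01,-0.036,0],[-1,-0.53,0.01,-0.036,0],[-1,-0.53,0.01,-0.036,0]]]' 
python3 -m creep '[[[-1,-0.1,0.03,0,0.08],[-1,-0.2,0.06,0,0.16],[-1,-0.3,0.09,0,0.24],[-1,-0.4,0.12,0,0.32],[-1,-0.5,0.15,0,0.4],[-1,-0.6,0.19,0,0.48],[-1,-0.7,0.22,0,0.485],[-1,-0.7,0.22,0,0.485],[-1,-0.7,0.22,0,0.485],[-1,-0.7,0.22,0,0.485]]]' 
python3 -m creep '[[[-1,-0.04,0.05,0,0.1],[-1,-0.08,0.1,0,0.2],[-1,-0.12,0.16,0,0.3],[-1,-0.15,0.22,0,0.42],[-1,-0.18,0.28,0,0.54],[-1,-0.21,0.33,0,0.66],[-1,-0.245,0.37,0,0.78],[-1,-0.245,0.37,0,0.78],[-1,-0.245,0.37,0,0.78],[-1,-0.245,0.37,0,0.78]]]' 
python3 -m creep '[[[-1,0.04,0.04,0,0.1],[-1,0.08,0.08,0,0.2],[-1,0.12,0.12,0,0.3],[-1,0.16,0.15,0,0.42],[-1,0.2,0.18,0,0.54],[-1,0.23,0.218,0,0.66],[-1,0.23,0.218,0,0.71],[-1,0.23,0.218,0,0.71],[-1,0.23,0.218,0,0.71],[-1,0.23,0.218,0,0.71]]]' 
python3 - <<'E'
from h import *
plan([(.5553,-.3251,.0533,-7.1)])
s=ctrl.observe();im=snap('wrist','w9.png');print(s['q'],wproj(wtool(.124,0,.047,s),s),s['eef_pos'])
E
```

```text
clock: 41.7
eef_pos: [0.4, -0.0193, 0.1526]
eef_rot: [0.754, 0.657, -0.0, -0.0]
force: [0.1, -0.6, -1.0]
grip_width: 0.0129
grasp_force: 78.3
clock: 42.7
eef_pos: [0.43, -0.1998, 0.1524]
eef_rot: [0.865, 0.502, -0.0, -0.001]
force: [-0.2, 0.3, -1.4]
grip_width: 0.0129
grasp_force: 78.4
clock: 43.7
eef_pos: [0.4798, -0.2989, 0.1526]
eef_rot: [0.976, 0.219, -0.0, -0.0]
force: [-0.2, -0.6, -1.4]
grip_width: 0.013
grasp_force: 78.4
clock: 44.7
eef_pos: [0.555, -0.3247, 0.1527]
eef_rot: [0.998, -0.059, -0.0, -0.0]
force: [0.1, -0.8, -0.4]
grip_width: 0.0131
grasp_force: 78.4
dx 0.0014 dy 0.0015 dz 0.3977 yaw 0.0072  ->  [ 0.555 -0.325  0.053] -7.1
[-7.13584777e-01  4.23487005e-01  1.50443554e+00  2.35467535e-05
  1.21403323e+00  9.75459616e-01] [254.64784816  30.07042216] [ 0.55500126 -0.32468494  0.15272413]
```

View pics/w9.png

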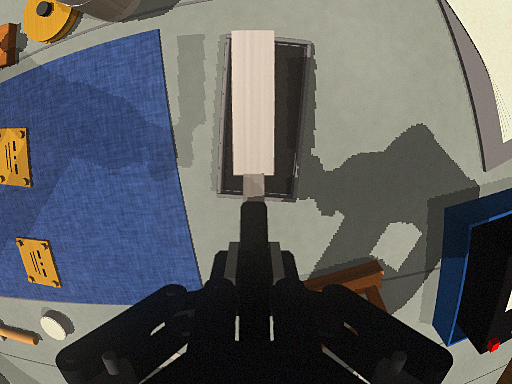

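```bash
python3 -m creep '[[[-1,0,0.012,0.06,0.007],[-1,0,0.012,0.12,0.007],[-1,0,0.012,0.18,0.007],[-1,0,0.012,0.24,0.007],[-1,0,0.012,0.29,0.007],[-1,0,0.012,0.33,0.007],[-1,0,0.012,0.36,0.007],[-1,0,0.012,0.38,0.007],[-1,0,0.012,0.39,0.007],[-1,0,0.012,0.398,0.007]]]' 
python3 -m creep '[[[-1,0,0,0,0],[-0.5,0,0,0,0],[-0.3,0,0,0,0],[0,0,0,0,0],[0,0,0,0,0],[0,0,0,0,0],[0,0,0,0,0],[0,0,0,0,0],[0,0,0,0,0],[0,0,0,0,0]]]' 
python3 -m creep '[[[0,0,0,-0.05,0],[0,0,0,-0.15,0],[0,0,0,-0.25,0],[0,0,0,-0.4,0],[0,0,0,-0.5,0],[0,0,0,-0.6,0],[0,0,0,-0.67,0],[0,0,0,-0.67,0],[0,0,0,-0.67,0],[0,0,0,-0.67,0]]]' 
python3 - <<'E'
from h import *
s=ctrl.observe();print(s['eef_pos'],phi(s));im=snap('wrist','w10.png');t=snap('top','top6.png')
print([(np.round(d['location'],4).tolist(),round(d['p'],2)) for d in ctrl.search_frame('easel_foot','wrist')])
c=np.hstack([im[:330,140:440],cv2.resize(t[205:260,85:170],(300,330),interpolation=cv2.INTER_CUBIC)]);cv2.imwrite('pics/c10.png',c[:,:,::-1])
E
```

```text
clock: 45.75
eef_pos: [0.5552, -0.3283, 0.0535]
eef_rot: [0.998, -0.063, 0.0, 0.0]
force: [0.4, 0.0, -0.1]
grip_width: 0.0131
grasp_force: 78.4
clock: 46.75
eef_pos: [0.5549, -0.3281, 0.0533]
eef_rot: [0.998, -0.063, 0.0, 0.0]
force: [-0.3, 0.6, 0.9]
grip_width: 0.0427
grasp_force: 0.0
clock: 47.75
eef_pos: [0.5543, -0.3276, 0.2194]
eef_rot: [0.998, -0.063, -0.001, -0.001]
force: [0.9, 0.0, 0.5]
grip_width: 0.0424
grasp_force: 0.0
[ 0.55427533 -0.32757431  0.21935933] -7.173548441443001
[([0.4251, -0.4165, 0.0241], 0.68)]
```

View pics/c10.png

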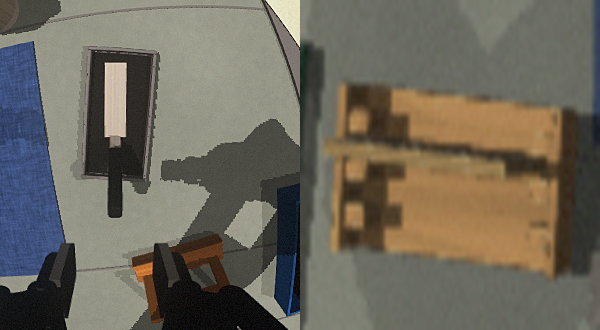

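```bash
python3 - <<'E'
from h import *
np.set_printoptions(precision=4,suppress=True)
l=ray('top',92.1,229.7,.142);r=ray('top',143.1,233.3,.142);print(l,r,np.linalg.norm(l-r),(l+r)/2);d=l-r;print(np.degrees(np.arctan2(d[1],d[0])))
q=lambda x,y,z:ray('top',280+x/2.6,130+y/2.6,z)
a,b=q(207,243,.025),q(308,227,.025);print(a,b,np.linalg.norm(a-b),(a+b)/2);d=a-b;print(np.degrees(np.arctan2(d[1],d[0])))
plan([(.50,-.35,.25,30),(.46,-.42,.25,70),(.42,-.47,.25,97),(.42,-.24,.25,95),(.42,0,.25,93),(.42,.20,.25,90),(.42,.30,.25,90)])
E
```

```text
[0.4289 0.455  0.142 ] [0.4156 0.3081 0.142 ] 0.14745967274963345 [0.4223 0.3815 0.142 ]
84.81820310869952
[ 0.4307 -0.3334  0.025 ] [ 0.4472 -0.4537  0.025 ] 0.12143878137666729 [ 0.4389 -0.3935  0.025 ]
97.77439626507069
dx -0.2046 dy 0.1156 dz -0.1229 yaw -0.8262  ->  [ 0.5  -0.35  0.25] 30
dx -0.2786 dy 0.1625 dz -0.0000 yaw -0.8889  ->  [ 0.46 -0.42  0.25] 70
dx -0.2427 dy -0.0819 dz -0.0000 yaw -0.6000  ->  [ 0.42 -0.47  0.25] 97
dx 0.9131 dy 0.1121 dz -0.0000 yaw 0.0444  ->  [ 0.42 -0.24  0.25] 95
dx 0.9563 dy 0.0837 dz -0.0000 yaw 0.0444  ->  [0.42 0.   0.25] 93
dx 0.7989 dy 0.0419 dz -0.0000 yaw 0.0667  ->  [0.42 0.2  0.25] 90
dx 0.4000 dy -0.0000 dz -0.0000 yaw 0.0000  ->  [0.42 0.3  0.25] 90
```

```bash
python3 -m creep '[[[1,-0.04,0.02,-0.03,-0.12],[1,-0.08,0.04,-0.06,-0.24],[1,-0.12,0.06,-0.1,-0.36],[1,-0.16,0.09,-0.12,-0.5],[1,-0.2,0.116,-0.12,-0.63],[1,-0.2,0.116,-0.12,-0.76],[1,-0.2,0.116,-0.12,-0.83],[1,-0.2,0.116,-0.12,-0.83],[1,-0.2,0.116,-0.12,-0.83],[1,-0.2,0.116,-0.12,-0.83]]]' 
python3 -m creep '[[[1,-0.04,0.02,0,-0.12],[1,-0.08,0.05,0,-0.24],[1,-0.12,0.08,0,-0.36],[1,-0.17,0.11,0,-0.5],[1,-0.22,0.14,0,-0.63],[1,-0.28,0.16,0,-0.76],[1,-0.28,0.16,0,-0.89],[1,-0.28,0.16,0,-0.89],[1,-0.28,0.16,0,-0.89],[1,-0.28,0.16,0,-0.89]]]' 
python3 -m creep '[[[1,-0.04,-0.02,0,-0.12],[1,-0.08,-0.03,0,-0.24],[1,-0.12,-0.05,0,-0.36],[1,-0.16,-0.06,0,-0.5],[1,-0.2,-0.08,0,-0.6],[1,-0.24,-0.08,0,-0.6],[1,-0.24,-0.08,0,-0.6],[1,-0.24,-0.08,0,-0.6],[1,-0.24,-0.08,0,-0.6],[1,-0.24,-0.08,0,-0.6]]]' 
python3 - <<'E'
from h import *
s=ctrl.observe();im=snap('wrist','we.png');print(s['eef_pos'],phi(s));np.save('se.npy',np.r_[s['eef_pos'],s['eef_rot']])
E
python3 -m creep '[[[1,0.12,0.02,0,0],[1,0.24,0.04,0,0],[1,0.36,0.06,0,0],[1,0.48,0.08,0,0],[1,0.6,0.1,0,0],[1,0.72,0.11,0,0.04],[1,0.84,0.11,0,0.04],[1,0.91,0.11,0,0.04],[1,0.91,0.11,0,0.04],[1,0.91,0.11,0,0.04]]]' 
python3 -m creep '[[[1,0.12,0.01,0,0],[1,0.24,0.02,0,0],[1,0.36,0.03,0,0],[1,0.48,0.04,0,0],[1,0.6,0.05,0,0],[1,0.72,0.06,0,0.04],[1,0.84,0.07,0,0.04],[1,0.96,0.08,0,0.04],[1,0.96,0.08,0,0.04],[1,0.96,0.08,0,0.04]]]' 
python3 -m creep '[[[1,0.12,0,0,0.07],[1,0.24,0.01,0,0.07],[1,0.36,0.02,0,0.07],[1,0.48,0.03,0,0.07],[1,0.6,0.04,0,0.07],[1,0.72,0.04,0,0.07],[1,0.84,0.04,0,0.07],[1,0.96,0.04,0,0.07],[1,0.96,0.04,0,0.07],[1,0.96,0.04,0,0.07]]]' 
python3 - <<'E'
from h import *
s=ctrl.observe();im=snap('wrist','wp.png');print(s['eef_pos'],phi(s));np.save('sp.npy',np.r_[s['eef_pos'],s['eef_rot']])
e=cv2.imread('pics/we.png');p=cv2.imread('pics/wp.png')
m=np.hstack([e[:,56:456],p[:,56:456]]);cv2.imwrite('pics/m1.png',m)
E
```

```text
clock: 48.9
eef_pos: [0.5017, -0.3505, 0.2504]
eef_rot: [0.966, 0.26, -0.0, -0.0]
force: [0.2, 1.1, -0.4]
grip_width: 0.0852
grasp_force: 0.0
clock: 49.9
eef_pos: [0.4615, -0.4201, 0.2507]
eef_rot: [0.819, 0.574, 0.0, -0.0]
force: [-0.5, 0.3, 0.3]
grip_width: 0.0856
grasp_force: 0.0
clock: 50.9
eef_pos: [0.4225, -0.4697, 0.2507]
eef_rot: [0.661, 0.75, 0.0, -0.0]
force: [0.6, -0.2, 0.4]
grip_width: 0.0856
grasp_force: 0.0
[ 0.42251445 -0.46966158  0.25074765] 97.22192631278708
clock: 51.95
eef_pos: [0.4212, -0.2414, 0.2512]
eef_rot: [0.673, 0.74, -0.0, 0.001]
force: [0.5, -0.1, -0.3]
grip_width: 0.0855
grasp_force: 0.0
clock: 52.95
eef_pos: [0.4187, -0.0007, 0.2509]
eef_rot: [0.684, 0.729, -0.0, 0.0]
force: [0.5, -0.2, 0.4]
grip_width: 0.0852
grasp_force: 0.0
clock: 53.95
eef_pos: [0.4137, 0.2391, 0.2505]
eef_rot: [0.704, 0.71, -0.0, 0.0]
force: [0.1, 0.1, 0.5]
grip_width: 0.0852
grasp_force: 0.0
[0.41366037 0.23913165 0.25050248] 90.46866333737819
```

View pics/m1.png

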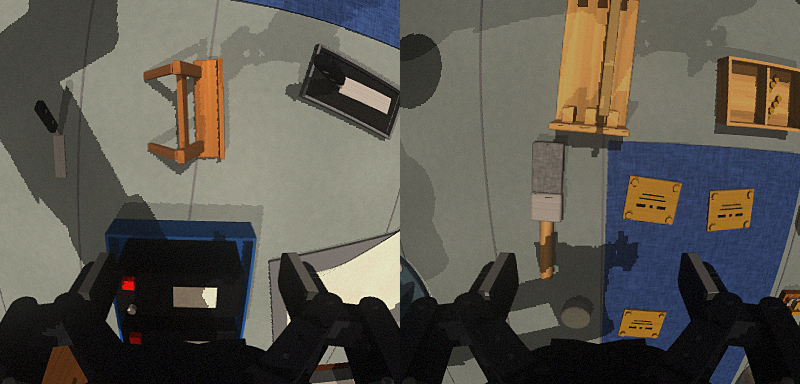

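```bash
python3 - <<'E'
from h import *
v=np.load('se.npy');s=dict(eef_pos=v[:3],eef_rot=v[3:])
a=wray(278,60,.022,s);b=wray(280,158,.022,s);d=a-b
print('front lip',a,b,(a+b)/2,np.linalg.norm(d),np.degrees(np.arctan2(d[1],d[0])))
v=np.load('sp.npy');s=dict(eef_pos=v[:3],eef_rot=v[3:])
print('rack near end',wray(56+150,130,.06,s),wray(56+229,133,.06,s))
plan([(.4223,.29,.25,84.8)])
E
```

```text
front lip [ 0.43447484 -0.33696145  0.022     ] [ 0.45286447 -0.45331736  0.022     ] [ 0.44366965 -0.39513941  0.022     ] 0.1178001498001947 98.9810995783022
rack near end [0.36282202 0.28958294 0.06      ] [0.44678879 0.28663217 0.06      ]
dx 0.2046 dy 0.0362 dz 0.0020 yaw 0.1247  ->  [0.422 0.29  0.25 ] 84.8
```

```bash
python3 -m creep '[[[1,0.05,0.03,0,0.03],[1,0.1,0.03,0,0.06],[1,0.15,0.03,0,0.09],[1,0.2,0.03,0,0.12],[1,0.2,0.03,0,0.125],[1,0.2,0.03,0,0.125],[1,0.2,0.03,0,0.125],[1,0.2,0.03,0,0.125],[1,0.2,0.03,0,0.125],[1,0.2,0.03,0,0.125]]]' 
python3 - <<'E'
from h import *
s=ctrl.observe();im=snap('wrist','wp2.png');print(s['eef_pos'],phi(s))
print([(np.round(d['location'],4).tolist(),round(d['p'],2)) for d in ctrl.search_frame('panel_top','wrist')])
print('pred ends',[wproj(np.append(np.array([.4223,.3815])+k*.075*np.array([np.cos(np.radians(84.8)),np.sin(np.radians(84.8))]),.142),s) for k in(-1,0,1)])
g=cv2.cvtColor(im,cv2.COLOR_RGB2GRAY)
for r in range(20,150,12): print(r,g[r,225:290:3])
E
```

```text
clock: 55.0
eef_pos: [0.42, 0.2898, 0.2508]
eef_rot: [0.738, 0.675, 0.0, 0.0]
force: [-0.3, 0.2, -0.6]
grip_width: 0.0852
grasp_force: 0.0
[0.41996563 0.28984414 0.25078258] 84.83959715297526
[([0.4263, 0.3815, 0.1419], 0.83)]
pred ends [array([245.95373538, 182.25002646]), array([245.45455024,  88.80418556]), array([245.49353233,  -2.81023626])]
20 [ 37  50  49 132 121 122 129 109 116 115  49 123 124 124  97  53  50  63
  96  95  96  97]
32 [ 40  64  67  73  35  38  50 115 116 119  73  35  38  35  55  54  50 107
  94  98  94  95]
44 [138 142 141 146  73  74  65 116 113 115  60  54  52  45 121 119 126  83
  93  95  94  96]
56 [144 145 140 137 148 143 110 116 115 117 119 125 129 123 121 135 135  94
  92 110 110 111]
68 [149 141 135 139 146 144  84 112 118 120 118 129 129 122 137 135 134  97
  91 112 117 115]
80 [147 141 139 139 147 141  73 113 118 111 113 131 129 130 135 139 131  69
  93 116 114 113]
92 [141 140 139 141 147 141 101 124 133 118 114 128 126 132 129 136 137  84
  93 114 113 110]
104 [142 136 140 135 144 141 102 116 120 120 116 128 125 133 134 137 131  77
 119 118 121 118]
116 [145 136 134 138 141 140 128 121 142 137 111 128 125 133 137 152 150  62
 113 118 112 115]
128 [142 139 136 139 138 138 124 144 143 137 110 129 123 147 147 153 148  97
 118 117 119 113]
140 [127 113 107 123 142 128 109 138 140 135 109 144 115 134 128 129 147 101
  93  97  97 116]
```

```bash
python3 - <<'E'
from h import *
plan([(.4253,.3815,.20,84.8),(.4253,.3815,.128,84.8),(.4253,.3815,.238,84.8)])
E
```

```text
dx 0.3664 dy -0.0115 dz 0.2031 yaw 0.0012  ->  [0.425 0.382 0.2  ] 84.8
dx 0.0000 dy 0.0000 dz 0.2880 yaw -0.0000  ->  [0.425 0.382 0.128] 84.8
dx 0.0000 dy 0.0000 dz -0.4400 yaw -0.0000  ->  [0.425 0.382 0.238] 84.8
```

```bash
python3 -m creep '[[[1,0.1,0,0,0],[1,0.2,-0.01,0,0],[1,0.3,-0.012,0,0],[1,0.366,-0.012,0.05,0],[1,0.366,-0.012,0.1,0],[1,0.366,-0.012,0.2,0],[1,0.366,-0.012,0.3,0],[1,0.366,-0.012,0.4,0],[1,0.366,-0.012,0.49,0],[1,0.366,-0.012,0.49,0]]]' 
python3 -m creep '[[[0,0,0,0,0],[-1,0,0,0,0],[-1,0,0,0,0],[-1,0,0,0,0],[-1,0,0,0,0],[-1,0,0,0,0],[-1,0,0,0,0],[-1,0,0,0,0],[-1,0,0,0,0],[-1,0,0,0,0]]]' 40
python3 -m creep '[[[-1,0,0,-0.04,0],[-1,0,0,-0.08,0],[-1,0,0,-0.12,0],[-1,0,0,-0.16,0],[-1,0,0,-0.2,0],[-1,0,0,-0.25,0],[-1,0,0,-0.3,0],[-1,0,0,-0.35,0],[-1,0,0,-0.4,0],[-1,0,0,-0.44,0]]]' 
python3 - <<'E'
from h import *
s=ctrl.observe();print(s['torque'],s['force'],phi(s))
im=snap('wrist','wp3.png')
print([wproj(wtool(x,0,z,s),s) for x in(-.075,.075) for z in (-.014,.116)])
for n,c in(('panel','top'),('panel_top','top'),('panel','wrist'),('panel_top','scene')):
    if c!='wrist': snap(c)
    print(n,c,[(np.round(d['location'],4).tolist(),round(d['p'],2)) for d in ctrl.search_frame(n,c)])
E
```

```text
clock: 56.1
eef_pos: [0.4226, 0.3792, 0.1243]
eef_rot: [0.738, 0.674, -0.004, -0.001]
force: [0.3, -0.5, -0.6]
grip_width: 0.0856
grasp_force: 0.0
clock: 57.1
eef_pos: [0.4254, 0.3817, 0.1289]
eef_rot: [0.738, 0.675, 0.0, 0.0]
force: [-1.2, -1.0, 5.5]
grip_width: 0.0077
grasp_force: 40.2
clock: 58.1
eef_pos: [0.4254, 0.3816, 0.2397]
eef_rot: [0.738, 0.675, 0.0, 0.0]
force: [-0.5, 0.6, -1.4]
grip_width: 0.0075
grasp_force: 39.2
[ 0.04105169 -0.04646691  0.02225263] [-0.51789466  0.55957729 -1.40175558] 84.85303325730904
[array([253.22469138, 385.37944501]), array([253.43366774, 272.32264067]), array([252.52782364, 122.34451651]), array([253.21720699, 109.48246989])]
panel top [([0.4234, 0.3321, 0.2504], 0.46)]
panel_top top [([0.4199, 0.3329, 0.2494], 0.7)]
panel wrist [([0.4314, 0.4202, 0.2508], 0.84), ([0.4051, 0.3995, 0.0161], 0.59), ([0.6289, 0.2202, 0.0062], 0.45)]
panel_top scene [([0.4274, 0.3904, 0.1932], 0.57), ([0.6288, -0.0402, 0.0086], 0.35)]
```

```bash
python3 - <<'E'
from h import *
im=cv2.imread('pics/wp3.png');s=ctrl.observe()
for c in (244,248,252,256,260): print(c,[tuple(int(v) for v in im[r,c]) for r in range(92,150,4)])
hsv=cv2.cvtColor(im,cv2.COLOR_BGR2HSV)
for x in (.069,.072,.075,.078,.081): print(x,wproj(wtool(x,0,-.0133,s),s)[1])
E
```

```text
244 [(41, 81, 107), (74, 136, 177), (80, 142, 177), (64, 126, 174), (59, 117, 169), (37, 66, 92), (35, 59, 84), (44, 72, 90), (31, 61, 82), (37, 64, 89), (38, 67, 86), (37, 65, 90), (31, 55, 79), (46, 78, 108), (48, 80, 109)]
248 [(15, 28, 41), (22, 40, 53), (25, 41, 57), (28, 46, 70), (35, 62, 83), (33, 58, 77), (19, 45, 60), (29, 45, 58), (57, 103, 134), (55, 103, 135), (54, 99, 136), (59, 106, 140), (64, 106, 139), (62, 104, 136), (57, 103, 133)]
252 [(21, 37, 49), (28, 56, 81), (38, 69, 98), (34, 63, 93), (40, 65, 83), (36, 62, 82), (17, 40, 56), (21, 37, 46), (53, 104, 132), (56, 100, 128), (53, 103, 135), (54, 100, 136), (55, 103, 134), (57, 102, 138), (60, 101, 137)]
256 [(25, 43, 61), (33, 58, 86), (33, 61, 84), (35, 63, 87), (36, 63, 81), (37, 60, 75), (30, 50, 65), (32, 50, 66), (54, 101, 134), (54, 100, 136), (50, 98, 131), (53, 97, 131), (59, 106, 136), (54, 103, 139), (52, 98, 133)]
260 [(25, 44, 65), (73, 141, 174), (64, 126, 179), (67, 129, 180), (69, 123, 177), (35, 61, 78), (21, 42, 57), (27, 47, 64), (64, 105, 136), (55, 102, 137), (61, 102, 140), (59, 105, 138), (53, 103, 137), (54, 98, 134), (59, 104, 141)]
0.069 138.11005207038318
0.072 130.17453604935773
0.075 122.19355676573954
0.078 114.17830659586184
0.081 106.14027292712494
```

```bash
python3 - <<'E'
from h import *
im=cv2.imread('pics/we.png');v=np.load('se.npy');s=dict(eef_pos=v[:3],eef_rot=v[3:])
for r in (75,110,145): print(r,[(c,int(im[r,c,2]),int(im[r,c,0])) for c in range(226,292,3)])
for P in [(.444,-.395,.025),(.420,-.398,.015)]: print(wproj(P,s))
h=cv2.cvtColor(im,cv2.COLOR_BGR2HSV);m=cv2.inRange(h,(4,110,40),(18,255,255));m[:,:190]=0;m[:,300:]=0;m[200:]=0
k=max(cv2.findContours(m,cv2.RETR_EXTERNAL,cv2.CHAIN_APPROX_NONE)[0],key=cv2.contourArea)[:,0]
for r in range(62,160,12): 
    c=k[k[:,1]==r][:,0]; print(r,c.min(),c.max())
for c in (255,260,265,270,275,278): rr=k[k[:,0]==c][:,1]; print(c,rr.min(),rr.max())
E
```

```text
75 [(226, 161, 143), (229, 152, 140), (232, 112, 67), (235, 78, 30), (238, 56, 25), (241, 56, 26), (244, 58, 22), (247, 73, 29), (250, 83, 30), (253, 91, 30), (256, 80, 30), (259, 203, 52), (262, 201, 56), (265, 211, 51), (268, 200, 55), (271, 178, 40), (274, 209, 52), (277, 165, 43), (280, 124, 112), (283, 129, 111), (286, 123, 105), (289, 124, 110)]
110 [(226, 150, 132), (229, 153, 135), (232, 70, 62), (235, 174, 47), (238, 180, 51), (241, 86, 28), (244, 148, 123), (247, 150, 129), (250, 68, 44), (253, 171, 45), (256, 151, 35), (259, 197, 51), (262, 195, 44), (265, 207, 56), (268, 193, 47), (271, 198, 55), (274, 95, 39), (277, 188, 52), (280, 101, 98), (283, 130, 114), (286, 150, 132), (289, 145, 129)]
145 [(226, 156, 141), (229, 143, 129), (232, 150, 136), (235, 125, 64), (238, 166, 48), (241, 94, 33), (244, 94, 37), (247, 87, 27), (250, 100, 34), (253, 96, 36), (256, 97, 39), (259, 93, 34), (262, 199, 59), (265, 193, 59), (268, 188, 53), (271, 185, 54), (274, 100, 35), (277, 193, 51), (280, 133, 69), (283, 135, 114), (286, 161, 142), (289, 151, 134)]
[279.78699268 109.36130773]
[258.86614414 108.83872289]
62 229 277
74 200 278
86 233 278
98 233 279
110 234 279
122 234 279
134 234 279
146 204 280
158 226 279
255 60 157
260 60 157
265 60 157
270 60 157
275 58 156
278 65 158
```

```bash
python3 - <<'E'
from h import *
plan([(.425,.15,.239,88),(.425,-.09,.239,93),(.4274,-.32,.239,98.7),(.4274,-.3973,.200,98.7)])
E
```

```text
dx -0.9211 dy 0.0841 dz -0.0064 yaw -0.0701  ->  [0.425 0.15  0.239] 88
dx -0.9594 dy 0.0335 dz -0.0000 yaw -0.1111  ->  [ 0.425 -0.09   0.239] 93
dx -0.9192 dy -0.0386 dz -0.0000 yaw -0.1267  ->  [ 0.427 -0.32   0.239] 98.7
dx -0.3056 dy -0.0468 dz 0.1560 yaw -0.0000  ->  [ 0.427 -0.397  0.2  ] 98.7
```

```bash
python3 -m creep '[[[-1,-0.06,0.01,0,-0.01],[-1,-0.15,0.02,0,-0.02],[-1,-0.27,0.03,0,-0.03],[-1,-0.4,0.04,0,-0.04],[-1,-0.53,0.05,0,-0.05],[-1,-0.66,0.06,0,-0.06],[-1,-0.77,0.07,0,-0.07],[-1,-0.86,0.08,0,-0.07],[-1,-0.92,0.084,0,-0.07],[-1,-0.92,0.084,0,-0.07]]]' 
python3 -m creep '[[[-1,-0.06,0,0,-0.01],[-1,-0.15,0.01,0,-0.02],[-1,-0.27,0.01,0,-0.03],[-1,-0.4,0.01,0,-0.05],[-1,-0.53,0.02,0,-0.07],[-1,-0.66,0.02,0,-0.09],[-1,-0.78,0.03,0,-0.11],[-1,-0.88,0.034,0,-0.11],[-1,-0.96,0.034,0,-0.11],[-1,-0.96,0.034,0,-0.11]]]' 
python3 -m creep '[[[-1,-0.06,0,0,-0.01],[-1,-0.15,-0.01,0,-0.02],[-1,-0.27,-0.01,0,-0.04],[-1,-0.4,-0.02,0,-0.06],[-1,-0.53,-0.02,0,-0.08],[-1,-0.66,-0.03,0,-0.1],[-1,-0.77,-0.03,0,-0.12],[-1,-0.86,-0.04,0,-0.127],[-1,-0.92,-0.04,0,-0.127],[-1,-0.92,-0.04,0,-0.127]]]' 
python3 -m creep '[[[-1,-0.05,-0.01,0,0],[-1,-0.1,-0.02,0,0],[-1,-0.15,-0.03,0,0],[-1,-0.2,-0.04,0.03,0],[-1,-0.25,-0.047,0.06,0],[-1,-0.29,-0.047,0.1,0],[-1,-0.305,-0.047,0.13,0],[-1,-0.305,-0.047,0.156,0],[-1,-0.305,-0.047,0.156,0],[-1,-0.305,-0.047,0.156,0]]]' 
python3 - <<'E'
from h import *
s=ctrl.observe();print(s['eef_pos'],phi(s),s['force']);plan([(.4274,-.3973,.134,98.7)])
E
```

```text
clock: 59.5
eef_pos: [0.4253, 0.1491, 0.2379]
eef_rot: [0.72, 0.694, -0.0, -0.0]
force: [-0.6, -0.3, -1.8]
grip_width: 0.0072
grasp_force: 39.2
clock: 60.5
eef_pos: [0.4258, -0.091, 0.2381]
eef_rot: [0.69, 0.724, -0.0, 0.0]
force: [0.7, 0.1, -0.6]
grip_width: 0.0075
grasp_force: 39.2
clock: 61.5
eef_pos: [0.4279, -0.3204, 0.238]
eef_rot: [0.652, 0.758, 0.0, -0.0]
force: [0.3, 0.1, -1.6]
grip_width: 0.0076
grasp_force: 39.2
clock: 62.5
eef_pos: [0.4273, -0.3965, 0.199]
eef_rot: [0.652, 0.759, 0.0, -0.0]
force: [0.1, -0.7, -0.5]
grip_width: 0.0076
grasp_force: 39.2
[ 0.42731078 -0.39649142  0.19904551] 98.68916028713534 [ 0.08614112 -0.65157906 -0.5371059 ]
dx -0.0033 dy -0.0001 dz 0.2602 yaw -0.0002  ->  [ 0.427 -0.397  0.134] 98.7
```

Lower to just above the ledge, then creep down watching the force.

```bash
python3 -m creep '[[[-1,-0.003,0,0.04,0],[-1,-0.003,0,0.08,0],[-1,-0.003,0,0.12,0],[-1,-0.003,0,0.16,0],[-1,-0.003,0,0.19,0],[-1,-0.003,0,0.22,0],[-1,-0.003,0,0.24,0],[-1,-0.003,0,0.255,0],[-1,-0.003,0,0.26,0],[-1,-0.003,0,0.26,0]]]' 
python3 -m creep '[[[-1,0,0,0.001,0],[-1,0,0,0.002,0],[-1,0,0,0.003,0],[-1,0,0,0.004,0],[-1,0,0,0.005,0],[-1,0,0,0.006,0],[-1,0,0,0.006,0],[-1,0,0,0.006,0],[-1,0,0,0.006,0],[-1,0,0,0.006,0]]]' 
```

```text
clock: 63.5
eef_pos: [0.4274, -0.3978, 0.1342]
eef_rot: [0.652, 0.759, -0.0, 0.0]
force: [-0.1, -0.6, -1.0]
grip_width: 0.0074
grasp_force: 39.2
clock: 64.5
eef_pos: [0.4274, -0.3977, 0.1327]
eef_rot: [0.652, 0.758, -0.0, 0.0]
force: [0.3, 0.9, -1.2]
grip_width: 0.0074
grasp_force: 39.2
```

```bash
python3 -m creep '[[[-1,0,0,0.001,0],[-1,0,0,0.002,0],[-1,0,0,0.003,0],[-1,0,0,0.004,0],[-1,0,0,0.005,0],[-1,0,0,0.006,0],[-1,0,0,0.006,0],[-1,0,0,0.006,0],[-1,0,0,0.006,0],[-1,0,0,0.006,0]]]'
python3 - <<'E'
from h import *
s=ctrl.observe();print(s['force'],s['torque'])
im=snap('wrist','wz.png');t=snap('top','tz.png');c=snap('scene','sz.png')
E
```

```text
clock: 65.5
eef_pos: [0.4275, -0.3978, 0.1319]
eef_rot: [0.652, 0.759, -0.0, 0.0]
force: [-1.6, 2.3, 4.6]
grip_width: 0.0072
grasp_force: 40.2
[-1.55116868  2.33642715  4.56059021] [ 0.38161098  0.31517524 -0.08369541]
```

```bash
python3 -m creep '[[[-0.8,0,0,0,0],[-0.7,0,-0.01,-0.004,0],[-0.6,0,-0.02,-0.004,0],[-0.5,0,-0.03,-0.004,0],[-0.43,0,-0.04,-0.004,0],[-0.43,0,-0.05,-0.004,0],[-0.43,0,-0.06,-0.004,0],[-0.43,0,-0.07,-0.004,0],[-0.43,0,-0.08,-0.004,0],[-0.43,0,-0.09,-0.004,0]]]'
python3 -m creep '[[[-0.43,0,-0.01,0,0],[-0.43,0,-0.02,0,0],[-0.43,0,-0.03,0,0],[-0.43,0,-0.04,0,0],[-0.43,0,-0.05,0,0],[-0.43,0,-0.06,0,0],[-0.43,0,-0.07,0,0],[-0.43,0,-0.075,0,0],[-0.43,0,-0.075,0,0],[-0.43,0,-0.075,0,0]]]'
python3 - <<'E'
from h import *
s=ctrl.observe();print(s['force'],s['torque'])
snap('top');print([(np.round(d['location'],4).tolist(),round(d['p'],2)) for d in ctrl.search_frame('panel','top')])
snap('scene');print([(np.round(d['location'],4).tolist(),round(d['p'],2)) for d in ctrl.search_frame('panel','scene')])
E
```

```text
clock: 66.65
eef_pos: [0.4049, -0.4011, 0.1322]
eef_rot: [0.652, 0.759, -0.0, -0.0]
force: [0.3, -0.3, 0.3]
grip_width: 0.0243
grasp_force: 0.0
clock: 67.65
eef_pos: [0.3867, -0.404, 0.1323]
eef_rot: [0.652, 0.758, 0.0, 0.0]
force: [0.1, 0.2, 0.6]
grip_width: 0.0242
grasp_force: 0.0
[0.05415747 0.21365584 0.64167099] [-0.00989313  0.0194819   0.00588452]
[([0.4036, -0.3656, 0.0754], 0.85), ([0.768, -0.0317, 0.0181], 0.28)]
[([0.413, -0.3867, 0.0738], 0.79)]
```

```bash
python3 -m creep '[[[-0.2,0,0,0,0],[0,0,0,0,0],[0.2,0,0,0,0],[0.2,0,0,-0.03,0],[0.2,0,0,-0.08,0],[0.2,0,0,-0.16,0],[0.2,0,0,-0.26,0],[0.2,0,0,-0.36,0],[0.2,0,0,-0.46,0],[0.2,0,0,-0.46,0]]]'
python3 -m creep '[[[0.2,0.1,-0.05,0,0],[0.2,0.2,-0.1,0,0],[0.2,0.35,-0.15,0,0],[0.2,0.5,-0.2,0,0],[0.2,0.65,-0.2,0,0],[0.2,0.8,-0.2,0,0],[0.2,0.95,-0.2,0,0],[0.2,0.95,-0.2,0,0],[0.2,0.95,-0.2,0,0],[0.2,0.95,-0.2,0,0]]]'
python3 - <<'E'
from h import *
t=snap('top','top9.png');c=snap('scene','scene9.png')
a=cv2.resize(t[130:270,90:440],(800,320),interpolation=cv2.INTER_CUBIC);b=cv2.resize(c[110:230,90:250],(373,280),interpolation=cv2.INTER_CUBIC)
d=cv2.resize(t[200:260,345:425],(373,280),interpolation=cv2.INTER_CUBIC)
m=np.zeros((600,800,3),np.uint8);m[:320]=a;m[320:,:373]=b;m[320:,400:773]=d;cv2.imwrite('pics/m9.png',m[:,:,::-1])
print(plates(t,lambda u,v,z:ray('top',u,v,z),(168,137,332,228),amin=60,zz=.007))
E
```

```text
clock: 68.85
eef_pos: [0.388, -0.406, 0.2528]
eef_rot: [0.652, 0.759, -0.001, 0.004]
force: [0.1, -0.3, 0.4]
grip_width: 0.0514
grasp_force: 0.0
clock: 69.85
eef_pos: [0.3016, -0.1774, 0.2476]
eef_rot: [0.652, 0.758, -0.0, 0.0]
force: [0.1, 0.1, 0.5]
grip_width: 0.0515
grasp_force: 0.0
[(array([485.4, 192. ]), array([60.3, 70.1]), 82.4), (array([488.1, -26.2]), array([60.2, 70.4]), 81.7), (array([602.8, 179.1]), array([70.6, 60.4]), 94.5), (array([629.6, -40.8]), array([59.6, 69.9]), 77.6)]
```

View pics/m9.png

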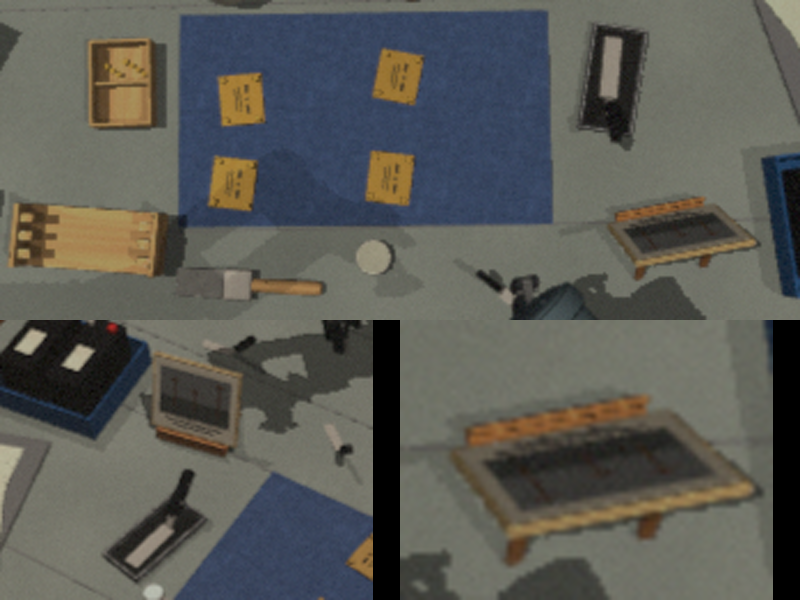

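```bash
python3 - <<'E'
from h import *
q=lambda x,y,z:ray('top',345+(x-400)/4.6625,200+(y-320)/4.6667,z)
f=np.array([.4195,-.3985]);a=np.radians(98.7);y=np.array([np.cos(a),np.sin(a)]);x=np.array([y[1],-y[0]])
for n,u,v,z in[('tl',508,533,.138),('tr',758,490,.138),('bl',455,455,.017),('br',685,412,.017),('lipl',468,435,.025),('lipr',648,400,.025)]:
    p=q(u,v,z)[:2]-f;print(n,p@x,p@y)
E
```

```text
tl -0.0407484779435123 0.0764922906242664
tr -0.04114617558188076 -0.07630256552989641
bl 0.005527274962657533 0.07275645032116546
br 0.00730136915422213 -0.08308453300190127
lipl 0.017382331861098436 0.06348795028270494
lipr 0.019629628258613287 -0.05801127111735128
```

```bash
python3 -c "
from station import ctrl
print(ctrl.sign_off())"
```

```text
the job is handed in; nothing more can be done
None
```

The job is handed in: all four plates lie face up and flat on the mat, the lifter is back in its tray, and the panel leans centred on the easel with its picture to the front. One plate was knocked to the mat's edge during the run, and I pushed it back fully onto the mat with the lifter.

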